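# Set up the drying stand and dry the washed coaters

### The job

The emulsion coaters have been washed and must be dried on the stand in front of the fan heater. First turn the isolator off, then hook the two loose arms into the top two slots of the two posts, one arm per post, pressed in and pushed down until they are fully home, and lay every coater upright across both arms, each in a bay of its own between the pins. When all the coaters are on the stand, turn the isolator back on; leave the other things on the bench where they are.

Things in the scene. Friction and masses are not known exactly. Their poses are not given: they have to be found in the camera images.
- stand: Fixed stand: two grey slotted posts (40 mm wide, 180 high, centres 100 apart), 14 mm high drip tray in front. Origin on the bench midway between the posts in the plane of their front faces; -x out of the faces, y left, z up. Each face: 4 mm sheet, hollow behind, four slots one above another, 12 wide, 24 high, 36 apart; lower edges of the top two 112 and 148 mm above the bench
- seat_left (a point): On the left (+y) post's face, 100 mm above the bench: where hook_arm_N_face comes to when an arm is fully home in the top two slots. Axes as the stand's
- seat_right (a point): The same on the right (-y) post. (Mind the room: a wall shelf, underside 365 mm above the bench, juts out over it from x = 0.79 m; a fan heater 331 mm high stands left of the stand, from y = 0.37 m)
- bay_back (a point): Middle of the bay nearest the posts, midway between the two fitted arms and level with their tops (120 mm above the bench), 48 mm in front of the post faces: a laid coater's origin should come within about 10 mm of it, its length across the arms. Axes as the stand's. Fitted arms droop by up to 10 mm at the tip
- bay_middle (a point): The same for the middle bay, 128 mm in front of the faces
- bay_front (a point): The same for the front bay, 208 mm in front of the faces
- hook_arm_1: Loose steel arm, 0.2 to 0.31 kg, upright on the bench. Bar 254 mm long (x), 24 wide, 20 high; at its +x end a plate 36 wide, 62 high with two hook tabs behind it; two 6 mm pins standing 12 mm above the bar part three bays; upturned 34 mm high black tip at -x. Origin on the underside in mid width, 125 mm in front of the plate's rear face: grip the bar there, across its width
- hook_arm_2: The second arm, the same; either fits either post. To fit: hold it square to the post, its underside 8 to 15 (best 11 to 12) mm above its final height; push along +x until the plate meets the post's face; then press down until the tab necks stand on the lower edges of the slots
- hook_arm_1_face (a point): On arm 1's rear plate face (the mating face), mid width, level with the underside: 125 mm along +x from the arm's origin. Tabs behind it: 5 mm thick, 36 mm apart; a neck 9 mm high, its underside 12 (48) mm above the bar's, then a lip hanging 8 mm below the neck, 5.5 to 9.5 mm behind the face (1.5 mm play on the sheet)
- hook_arm_2_face (a point): The same on arm 2
- coater_1: Loose aluminium trough with blue plastic ends, 0.14 to 0.23 kg, lying open side up: 208 mm long (y), 53 wide (x), ends 40 high; between them a 34 mm high wall at x = +25 and a 16 mm high one at x = -24. Origin at the centre of the underside. Grip it at mid length across its width (49 mm), fingertips within 10 mm of its underside
- coater_2: The second coater, the same (may be absent)
- coater_3: The third coater, the same (may be absent)
- isolator_lever (a joint): Isolator lever, rad: 0 = off, leaning to the isolator's -y (right, away from the stand); 1.2 = on, leaning to +y (left, towards the stand). Over-centre, top-heavy lever: about 1.5 to 2 N at the bar moves it off either stop; past 0.6 it falls over to the other stop by itself and stays
- lever_bar (a point): Centre of the dark grip bar at the top of the lever: 54 mm long along the isolator's x, 18 mm thick, 65 mm from the pivot
- lever_pivot (a point): The lever's pivot, on top of the grey isolator box, 55 mm above the bench; the axis is this point's x, and the lever swings along its y (off at -y, on at +y). The box is 72 x 100 mm and 57 mm high
- tub_pink: Bystander: pink tub with lid, 83 mm across, 94 mm high, origin at the centre of its underside (as for the others below)
- blue_lid: Bystander: blue snap lid lying flat, 96 mm across, 10 mm high
- pigment_a: Bystander: small blue bottle with black cap, 38 mm across, 89 mm high
- pigment_b: Bystander: small orange bottle with black cap, 36 mm across, 85 mm high
- brush: Bystander: flat brush, red handle, 219 x 25 x 10 mm
- small_tub: Bystander: small open green tub, 67 mm across, 85 mm high

How it is judged (in metres and radians):
On the way, in this order (a step that is already met when the one before it is completed fails the run):
1. the isolator is turned off (value of joint isolator_lever below 0.12 rad), for 0.3 s.
2. with the isolator off, both arms are hooked fully home in the top slots (value of joint isolator_lever below 0.12 rad and ((x of hook_arm_1_face in the frame of seat_left between -0.004 and 0.004 m and y of hook_arm_1_face in the frame of seat_left between -0.005 and 0.005 m and z of hook_arm_1_face in the frame of seat_left between -0.004 and 0.004 m and angle between hook_arm_1's own z axis and vertical below 0.08 rad and angle between the x axis of hook_arm_1 and the x axis of stand, either way round below 0.12 rad) or (x of hook_arm_2_face in the frame of seat_left between -0.004 and 0.004 m and y of hook_arm_2_face in the frame of seat_left between -0.005 and 0.005 m and z of hook_arm_2_face in the frame of seat_left between -0.004 and 0.004 m and angle between hook_arm_2's own z axis and vertical below 0.08 rad and angle between the x axis of hook_arm_2 and the x axis of stand, either way round below 0.12 rad)) and ((x of hook_arm_1_face in the frame of seat_right between -0.004 and 0.004 m and y of hook_arm_1_face in the frame of seat_right between -0.005 and 0.005 m and z of hook_arm_1_face in the frame of seat_right between -0.004 and 0.004 m and angle between hook_arm_1's own z axis and vertical below 0.08 rad and angle between the x axis of hook_arm_1 and the x axis of stand, either way round below 0.12 rad) or (x of hook_arm_2_face in the frame of seat_right between -0.004 and 0.004 m and y of hook_arm_2_face in the frame of seat_right between -0.005 and 0.005 m and z of hook_arm_2_face in the frame of seat_right between -0.004 and 0.004 m and angle between hook_arm_2's own z axis and vertical below 0.08 rad and angle between the x axis of hook_arm_2 and the x axis of stand, either way round below 0.12 rad))), for 0.3 s.
3. with the isolator still off, every coater lies across both arms in a bay of its own (all of step 2 and (x of coater_1 in the frame of bay_back between -0.019 and 0.019 m or x of coater_1 in the frame of bay_middle between -0.019 and 0.019 m or x of coater_1 in the frame of bay_front between -0.019 and 0.019 m) and y of coater_1 in the frame of bay_middle between -0.04 and 0.04 m and z of coater_1 in the frame of bay_middle between -0.014 and 0.008 m and angle between each of coater_1, coater_2, coater_3's own z axis and vertical below 0.12 rad and angle between the y axis of each of coater_1, coater_2, coater_3 and the y axis of stand, either way round below 0.15 rad and contact force between each of coater_1, coater_2, coater_3 and the fingers below 0.05 N and linear speed of each of coater_1, coater_2, coater_3 below 0.03 m/s and (x of coater_2 in the frame of bay_back between -0.019 and 0.019 m or x of coater_2 in the frame of bay_middle between -0.019 and 0.019 m or x of coater_2 in the frame of bay_front between -0.019 and 0.019 m) and y of coater_2 in the frame of bay_middle between -0.04 and 0.04 m and z of coater_2 in the frame of bay_middle between -0.014 and 0.008 m and (x of coater_3 in the frame of bay_back between -0.019 and 0.019 m or x of coater_3 in the frame of bay_middle between -0.019 and 0.019 m or x of coater_3 in the frame of bay_front between -0.019 and 0.019 m) and y of coater_3 in the frame of bay_middle between -0.04 and 0.04 m and z of coater_3 in the frame of bay_middle between -0.014 and 0.008 m and distance between coater_1 and coater_2 above 0.06 m and distance between each of coater_1, coater_2 and coater_3 above 0.06 m), for 0.3 s.
4. the isolator is turned on (value of joint isolator_lever above 1.08 rad), for 0.3 s.
At the end, for the whole second after the job is handed in: Isolator on (over 1.08 rad); an arm home on each post (face within 4 mm, 5 sideways, of its seat, tilt under 0.08 rad); each coater at rest, released, one to a bay: within 19 mm of mid-bay, 40 mm sideways, -14 to +8 mm of arm-top level, tilt under 0.12 rad, skew 0.15 (value of joint isolator_lever above 1.08 rad and ((x of hook_arm_1_face in the frame of seat_left between -0.004 and 0.004 m and y of hook_arm_1_face in the frame of seat_left between -0.005 and 0.005 m and z of hook_arm_1_face in the frame of seat_left between -0.004 and 0.004 m and angle between hook_arm_1's own z axis and vertical below 0.08 rad and angle between the x axis of hook_arm_1 and the x axis of stand, either way round below 0.12 rad) or (x of hook_arm_2_face in the frame of seat_left between -0.004 and 0.004 m and y of hook_arm_2_face in the frame of seat_left between -0.005 and 0.005 m and z of hook_arm_2_face in the frame of seat_left between -0.004 and 0.004 m and angle between hook_arm_2's own z axis and vertical below 0.08 rad and angle between the x axis of hook_arm_2 and the x axis of stand, either way round below 0.12 rad)) and ((x of hook_arm_1_face in the frame of seat_right between -0.004 and 0.004 m and y of hook_arm_1_face in the frame of seat_right between -0.005 and 0.005 m and z of hook_arm_1_face in the frame of seat_right between -0.004 and 0.004 m and angle between hook_arm_1's own z axis and vertical below 0.08 rad and angle between the x axis of hook_arm_1 and the x axis of stand, either way round below 0.12 rad) or (x of hook_arm_2_face in the frame of seat_right between -0.004 and 0.004 m and y of hook_arm_2_face in the frame of seat_right between -0.005 and 0.005 m and z of hook_arm_2_face in the frame of seat_right between -0.004 and 0.004 m and angle between hook_arm_2's own z axis and vertical below 0.08 rad and angle between the x axis of hook_arm_2 and the x axis of stand, either way round below 0.12 rad)) and (x of coater_1 in the frame of bay_back between -0.019 and 0.019 m or x of coater_1 in the frame of bay_middle between -0.019 and 0.019 m or x of coater_1 in the frame of bay_front between -0.019 and 0.019 m) and y of coater_1 in the frame of bay_middle between -0.04 and 0.04 m and z of coater_1 in the frame of bay_middle between -0.014 and 0.008 m and angle between each of coater_1, coater_2, coater_3's own z axis and vertical below 0.12 rad and angle between the y axis of each of coater_1, coater_2, coater_3 and the y axis of stand, either way round below 0.15 rad and contact force between each of coater_1, coater_2, coater_3 and the fingers below 0.05 N and linear speed of each of coater_1, coater_2, coater_3 below 0.03 m/s and (x of coater_2 in the frame of bay_back between -0.019 and 0.019 m or x of coater_2 in the frame of bay_middle between -0.019 and 0.019 m or x of coater_2 in the frame of bay_front between -0.019 and 0.019 m) and y of coater_2 in the frame of bay_middle between -0.04 and 0.04 m and z of coater_2 in the frame of bay_middle between -0.014 and 0.008 m and (x of coater_3 in the frame of bay_back between -0.019 and 0.019 m or x of coater_3 in the frame of bay_middle between -0.019 and 0.019 m or x of coater_3 in the frame of bay_front between -0.019 and 0.019 m) and y of coater_3 in the frame of bay_middle between -0.04 and 0.04 m and z of coater_3 in the frame of bay_middle between -0.014 and 0.008 m and distance between coater_1 and coater_2 above 0.06 m and distance between each of coater_1, coater_2 and coater_3 above 0.06 m); the robot touches nothing.
It fails at once if a bystander on the bench is pushed more than 40 mm or knocked over (distance of any of tub_pink, blue_lid, pigment_a, pigment_b, brush, small_tub from where it was at the start of the episode above 0.04 m or angle between any of tub_pink, blue_lid, pigment_a, pigment_b, brush, small_tub's own z axis and vertical above 0.6 rad).
Of coater_1, coater_2, coater_3 only 2 to 3 are there at a start; the rules pass over those that are not, and their reading is None.
At some moment in a run one of coater_1, coater_2, coater_3 may be knocked a few centimetres aside while the robot is not near it.
It also fails if it takes over 210 s, if anything falls off the work surface, if the arm or the gripper's body presses on something with over 40 N, if the wrist force passes 120 N, or if a joint passes its speed limit or range.

### The arm

A 7-joint arm with a two-finger parallel gripper is mounted at the origin on a cart in front of the work surface, level with it; the furniture and walls round the work are solid. World frame = base frame: x ahead of the robot, y to its left, z up, the work surface at z = 0. Lengths are in mm, angles in rad, forces in N, time in s.
With the tool pointing down it reaches from about 400 to 875 mm from the base axis. Payload 4.4 kg.
Tool frame: the origin (TCP) lies at the very end of the fingers, on their centre line; the grasp point (between the pads) lies ctrl.grip_depth behind it (ctrl.grip_depth is the distance from the TCP to the grasp point, in mm); y points along the fingers, x is the direction in which the jaws open and shut, and the axes are right-handed (so a half turn about y gives the same grasp; the last joint's range is limited). The gripper opens to 85 mm and grips with 20 to 120 N. Pads are 22 mm wide; open, the fingers measure 114 mm over their backs; the gripper's body (76 mm by 85 mm) begins 54 mm behind the grasp point. The pads swing forward as they close: fully open they stand 13 mm farther back than shut.
Start: joints at [1.255, 0.628, 0.038, 1.517, -0.027, 0.996, -0.02], TCP at [160.714, -629.832, 231.313] pointing down, gripper open.
Joint ranges: [-3.06, 3.06], [-0.37, 2.12], [-1.25, 1.32], [0.18, 2.47], [-1.1, 4.24], [0.23, 1.98], [-2.94, 2.94]. Speed limits (rad/s): [2.57, 2.57, 3.14, 3.14, 3.14, 3.14, 3.14].

### API

Orientations are given as [roll, pitch, yaw] about the fixed x, y, z axes, in that order (R = Rz(yaw) Ry(pitch) Rx(roll)).
In Python, from cell import ctrl gives the robot as it stands.
- The arm moves only by the tool apply_moves, never from a script. Its argument "motion" is a list of rows, each a list of 5 numbers: the shift along the tool's x, y, z in cm, then the turn about the tool's y in rad, then the finger opening in cm, from 0 to 8.54. In form: [[tx, ty, tz, roll, hand], ...]. A call has 1 to 20 rows; each row is the pose to reach, as a shift and turn from the pose commanded when the call began, along the tool's axes at that moment; what a row does not reach only later rows make up. A row lasts 1/8 s, in which the tool goes at most 62.5 mm and 10.7 degrees, less where a joint would pass 70% of its speed; a pose out of reach is approached as far as the arm can. A call with a gripper value outside its range is refused whole. The fingers move at their own pace and stop on an object; the grip force is fixed at half the most. Time passes only in rows, so rows that repeat a pose let the fingers close. It gives the time, the measured TCP pose, the force and the opening at its end, in the units of the state.
- ctrl.read_state(): the state, without advancing time (a new reading comes with each control period).
- ctrl.get_image(name): name is "side" or "top" or "wrist"; returns a dict with "image" (400x640x3 uint8, red, green, blue), "vfov" (degrees; the focal length in pixels is half the picture's height over the tangent of half this angle, whatever the lens; pixels are square), "cx", "cy" (the principal point, pixels), "extrinsics" (4x4, takes a point from world to camera coordinates); the wrist camera has in their place "tool_from_camera" (4x4, takes a point from camera to tool coordinates, whose origin is the TCP and whose axes are the tool frame's). Camera axes: x right, y up, looking along -z (the intrinsics and any distortion apply to the point x, -y, -z); pixel columns grow to the right and rows downward; lengths in mm; the calibration is good to about 2 mm. A picture is of the moment at which its call begins: read the wrist's pose just before it. There is no depth.
- ctrl.finish_job(): hands the job in, once; it reports no verdict.
Trained networks look in a picture, given as the dict that the camera call returned (one of the last four; its "shot" number tells which), for a name from the list of things; names that differ only in an ending like _2 or _b are one class to them, and where a whole thing is asked for, a point or a joint stands for the part that bears it (a point fixed in the world has none). Each returns a list of dicts, best first, with "confidence" (0 to 1); they miss things now and then, are a little off and sometimes report something else, mostly with a low value. They report only what shows in the picture. A call takes as long as a camera call.
- ctrl.search_frame(picture, query): "location" ([x, y, z] in mm, in world coordinates, good to about 4 mm: the middle of the surface that is visible of it).
- ctrl.mark_of(picture, query): "location" ([x, y, z] in mm, in world coordinates, good to about 4 mm: a listed point, or the origin of a listed thing).
The state is a dict: "clock": time; "qpos": joint angles; "qd": joint speeds; "tau": joint torques, N m; "eef_pos": TCP position; "tool_rot": TCP orientation; "force": force on the tool from outside, world axes, zero at the start; "torque": the same for the moment, N m; "width": finger opening in mm.
Only numpy, scipy, OpenCV 4.12 (cv2) and the standard library are available. Lean on these libraries where they do the work, as an engineer would, in place of code of your own. Each camera call takes 0.05 s, during which the arm holds its last target.

## Working session

There is one attempt and no reset: what is moved stays moved. The work goes in short steps, Python scripts to look and compute and a tool call to move; the robot and the scene stay as the last step left them, time stands still between calls to the robot, and variables do not carry over. Pictures are saved under pics/ and viewed, and the job is handed in when it is done.

Besides the shell and the picture viewer there is one more tool, called after ">>>" by a JSON object that holds its "fn" and its "kwargs". apply_moves: Moves the arm, as the interface text tells. Its arguments: {"type":"object","properties":{"motion":{"type":"array","items":{"type":"array","items":{"type":"number"}}}},"required":["motion"]}

```bash
ls -la; mkdir -p pics; python3 - <<'E'
from cell import ctrl
import cv2
s=ctrl.read_state();print(s)
print(ctrl.grip_depth)
for n in("side","top","wrist"):
    p=ctrl.get_image(n)
    cv2.imwrite(f"pics/{n}0.png",p["image"][:,:,::-1])
    print(n,{k:v for k,v in p.items() if k!="image"})
E
```

```text
total 12
drwxr-xr-x  3 agent agent 4096 Dec  6 14:08 .
drwxr-xr-x 23 root  root  4096 Dec  6 14:08 ..
drwxr-xr-x  2 agent agent 4096 Dec  6 14:08 pics
{'clock': 0.0, 'qpos': array([ 1.25520987,  0.62934833,  0.03845574,  1.51837702, -0.02700479,
        0.99628245, -0.0199766 ]), 'qd': array([ 8.00866414e-05,  1.75223792e-03,  5.80501830e-04,  9.00972371e-04,
       -1.34595650e-04, -1.60417232e-05, -8.26747956e-04]), 'tau': array([ 4.65068820e-05, -5.63396502e+01,  1.22588620e+00, -1.93446887e+01,
        1.08568932e-02,  1.04483348e-02,  4.03849540e-06]), 'eef_pos': array([ 160.54500261, -629.21641044,  230.38502186]), 'tool_rot': array([-1.57082566,  0.00189651, -1.32100047]), 'force': array([0.0283892 , 0.27472116, 0.65947658]), 'torque': array([ 0.02374351,  0.0517167 , -0.00619575]), 'width': 85.71238150877815}
18.700000000000003
side {'vfov': 42.27808224066837, 'cx': 314.90350553546966, 'cy': 197.36256198766128, 'extrinsics': array([[-9.50012646e-01, -3.12119573e-01,  7.57264293e-03,
         4.57546124e+02],
       [ 1.54681998e-01, -4.49466915e-01,  8.79802803e-01,
        -
[... 406 characters left out ...]
  3.15837524e-01,  2.86123049e-01,
        -4.69853263e+02],
       [-2.70087210e-01, -9.44421298e-02,  9.58192874e-01,
        -1.37281217e+03],
       [ 0.00000000e+00,  0.00000000e+00,  0.00000000e+00,
         1.00000000e+00]]), 'shot': 2}
wrist {'vfov': 60.56278287842266, 'cx': 317.7352054208649, 'cy': 197.3360047180556, 'tool_from_camera': array([[ 9.99999407e-01, -6.51222063e-04, -8.73242631e-04,
        -5.56875908e-02],
       [-6.72963083e-04,  2.61048625e-01, -9.65325418e-01,
        -1.42655843e+02],
       [ 8.56599998e-04,  9.65325433e-01,  2.61048032e-01,
         6.60806330e+01],
       [ 0.00000000e+00,  0.00000000e+00,  0.00000000e+00,
         1.00000000e+00]]), 'shot': 3}
```

View pics/side0.png

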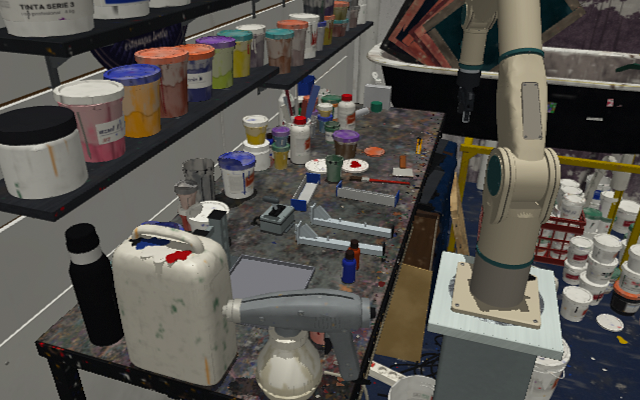

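View pics/top0.png

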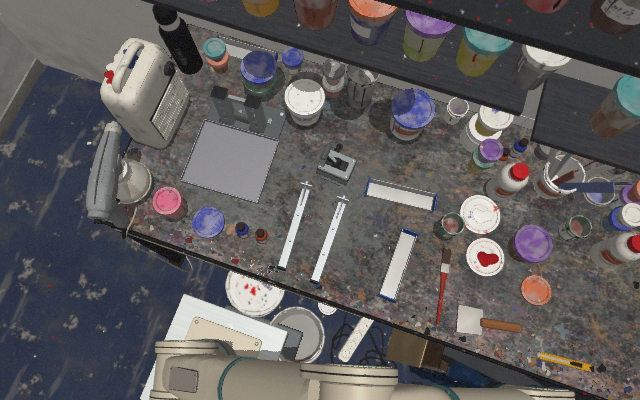

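View pics/wrist0.png

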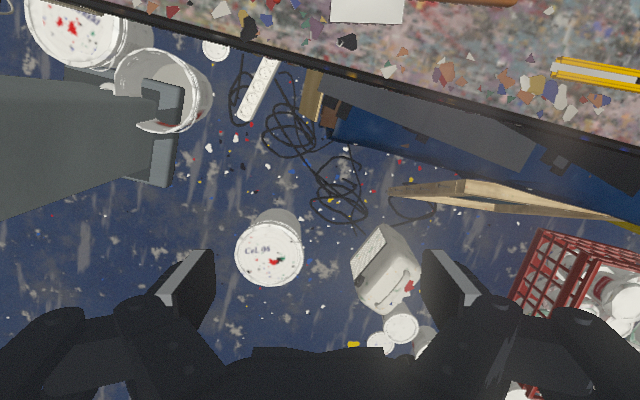

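The side view shows the stand at about (215,240), the isolator at (275,215), arms at (345,235), and coaters at (305,190) and (365,195). In the top view the stand is at (245,115), the isolator at (337,162), the arms at (295,225) and (330,240), and two coaters are at (400,195) and (398,265). I see no third coater.

```bash
cat > h.py <<'E'
from cell import ctrl
import cv2, numpy as np
from scipy.spatial.transform import Rotation as Ro
def proj(p,P):
    P=np.atleast_2d(P).astype(float); E=p["extrinsics"]
    c=P@E[:3,:3].T+E[:3,3]; f=200/np.tan(np.radians(p["vfov"]/2))
    return np.c_[p["cx"]+f*c[:,0]/-c[:,2], p["cy"]-f*c[:,1]/-c[:,2]]
def tool(s):
    T=np.eye(4);T[:3,:3]=Ro.from_euler('xyz',s["tool_rot"]).as_matrix();T[:3,3]=s["eef_pos"];return T
def wristpic():
    s=ctrl.read_state();p=ctrl.get_image("wrist")
    p["extrinsics"]=np.linalg.inv(tool(s)@p["tool_from_camera"]);return p
def back(p,uv,z):
    """pixel -> point on plane world z"""
    E=p["extrinsics"];R=E[:3,:3];t=E[:3,3];f=200/np.tan(np.radians(p["vfov"]/2))
    uv=np.atleast_2d(uv).astype(float)
    d=np.c_[(uv[:,0]-p["cx"])/f,-(uv[:,1]-p["cy"])/f,-np.ones(len(uv))]@R
    c=-R.T@t
    return c+d*((z-c[2])/d[:,2])[:,None]
def save(p,name,roi=None,k=1):
    im=p["image"][:,:,::-1]
    if roi: x,y,w,hh=roi; im=im[y:y+hh,x:x+w]
    if k!=1: im=cv2.resize(im,None,fx=k,fy=k,interpolation=cv2.INTER_CUBIC)
    cv2.imwrite(f"pics/{name}.png",im)
def go(s,target,yaw_axis=None):
    """world target mm for TCP -> tool shift cm given current pose"""
    T=tool(s);return (T[:3,:3].T@(np.array(target)-T[:3,3]))/10
E
python3 - <<'E'
from h import *
np.set_printoptions(precision=1,suppress=True)
for n in("top","side"):
    p=ctrl.get_image(n)
    print("==",n)
    for q in ["stand","seat_left","seat_right","bay_back","bay_middle","bay_front","hook_arm_1","hook_arm_1_face","coater_1","lever_bar","lever_pivot","tub_pink","blue_lid","pigment_a","pigment_b","brush","small_tub"]:
        r=ctrl.mark_of(p,q)
        print(q,[(round(d["confidence"],2),np.array(d["location"]).round(1).tolist(),proj(p,d["location"])[0].round().tolist()) for d in r[:4]])
E
```

```text
== top
stand [(0.59, [683.8, 192.6, 0.9], [241.0, 127.0]), (0.35, [557.7, 183.2, 122.6], [222.0, 149.0])]
seat_left [(0.78, [681.9, 238.1, 103.0], [222.0, 109.0]), (0.4, [657.8, -98.6, 107.5], [327.0, 150.0]), (0.35, [428.4, -396.2, -3.1], [397.0, 265.0])]
seat_right []
bay_back [(0.97, [636.7, 183.3, 117.6], [233.0, 126.0]), (0.52, [475.5, 179.7, 120.8], [212.0, 175.0])]
bay_middle [(0.75, [556.5, 182.3, 122.3], [222.0, 149.0])]
bay_front [(0.81, [477.5, 182.9, 122.8], [211.0, 174.0])]
hook_arm_1 [(0.88, [428.0, -185.9, 0.5], [329.0, 241.0]), (0.61, [430.1, -70.3, -2.7], [292.0, 228.0])]
hook_arm_1_face [(0.59, [555.1, -183.8, 1.2], [342.0, 202.0])]
coater_1 [(0.82, [426.4, -400.5, 0.8], [398.0, 266.0]), (0.74, [428.1, -67.8, -0.2], [291.0, 228.0]), (0.64, [629.9, -341.1, 0.1], [399.0, 196.0])]
lever_bar [(0.46, [653.4, -96.8, 109.2], [326.0, 151.0])]
lever_pivot [(0.96, [648.8, -132.1, 54.7], [336.0, 163.0])]
tub_pink [(0.56, [372.8, 283.3, 1.3], [175.0, 208.0]), (0.17, [474.7, 178.5, 120.7], [213.0, 176.0])]
blue_lid [(0.85, [363.4, 172.6, 1.2], [208.0, 222.0]), (0.63, [692.2, 137
[... 1354 characters left out ...]
rm_1_face [(0.75, [552.3, -184.4, -1.3], [312.0, 222.0])]
coater_1 [(0.77, [630.1, -343.1, -2.8], [305.0, 196.0]), (0.6, [425.7, -401.4, 2.3], [367.0, 197.0])]
lever_bar [(0.44, [657.1, -98.3, 106.6], [269.0, 199.0])]
lever_pivot [(0.73, [652.7, -133.5, 52.4], [276.0, 210.0])]
tub_pink [(0.49, [369.0, 284.4, 1.7], [323.0, 335.0])]
blue_lid []
pigment_a [(0.68, [372.9, 64.5, -0.7], [346.0, 280.0]), (0.62, [373.2, 6.0, 4.7], [352.0, 266.0])]
pigment_b [(0.68, [372.9, 64.5, -0.7], [346.0, 280.0]), (0.62, [373.2, 6.0, 4.7], [352.0, 266.0])]
brush [(0.64, [416.8, -532.1, -1.5], [378.0, 182.0])]
small_tub [(0.82, [575.8, -501.6, 1.7], [333.0, 178.0]), (0.29, [652.0, -131.3, 57.3], [275.0, 209.0])]
```

```bash
cat >> h.py <<'E'
def plan(x,y,z,yaw):
    s=ctrl.read_state(); c=go(s,[x,y,z]); cur=s["tool_rot"][2]
    r=-((yaw-cur+np.pi)%(2*np.pi)-np.pi)
    print("to",(x,y,z,round(yaw,3)),"shift cm",c.round(2),"roll",round(r,3),"rows>=",int(max(np.linalg.norm(c)/6.25,abs(r)/.187))+1)
E
python3 -c "
from h import *
plan(560,-80,260,-np.pi/2)"
```

```text
to (560, -80, 260, -1.571) shift cm [-43.41  -2.86  52.28] roll 0.25 rows>= 11
```

>>> {"fn": "apply_moves", "kwargs": {"motion": [[-10, -2.9, 12, 0.06, 8.5], [-20, -2.9, 24, 0.12, 8.5], [-30, -2.9, 36, 0.18, 8.5], [-43.4, -2.9, 52.3, 0.25, 8.5], [-43.4, -2.9, 52.3, 0.25, 8.5], [-43.4, -2.9, 52.3, 0.25, 8.5], [-43.4, -2.9, 52.3, 0.25, 8.5], [-43.4, -2.9, 52.3, 0.25, 4], [-43.4, -2.9, 52.3, 0.25, 0], [-43.4, -2.9, 52.3, 0.25, 0], [-43.4, -2.9, 52.3, 0.25, 0], [-43.4, -2.9, 52.3, 0.25, 0], [-43.4, -2.9, 52.3, 0.25, 0], [-43.4, -2.9, 52.3, 0.25, 0]]}}

```text
clock: 3.7
eef_pos: [559.4, -81.9, 260.4]
tool_rot: [-1.571, -0.001, -1.574]
force: [0.2, -0.8, 0.4]
width: -0.2
```

```bash
python3 - <<'E'
from h import *
p=wristpic();save(p,"w1")
s=ctrl.read_state();print(s["eef_pos"],s["tool_rot"],s["qpos"])
for q in ["lever_bar","lever_pivot","hook_arm_1","hook_arm_1_face","stand"]:
    print(q,[(round(d["confidence"],2),np.array(d["location"]).round(1).tolist(),proj(p,d["location"])[0].round().tolist()) for d in ctrl.mark_of(p,q)[:3]])
E
```

```text
[559.51295219 -81.79374608 260.44821559] [-1.57099644e+00 -6.99409201e-04 -1.57381650e+00] [ 0.07196945  0.47352598  0.03458197  1.72294646 -0.01856395  0.94557417
 -1.46019992]
lever_bar [(0.91, [656.0, -98.7, 107.6], [338.0, 66.0]), (0.57, [373.6, 281.4, 0.9], [43.0, 302.0])]
lever_pivot [(0.81, [653.1, -135.2, 49.8], [372.0, 75.0])]
hook_arm_1 [(0.95, [428.6, -187.4, -2.0], [399.0, 262.0])]
hook_arm_1_face [(0.93, [553.7, -183.1, 1.5], [403.0, 167.0]), (0.21, [426.8, -396.6, -0.8], [561.0, 264.0])]
stand [(0.63, [679.2, 181.9, -0.7], [76.0, 54.0]), (0.53, [684.1, 135.5, 98.9], [49.0, 30.0])]
```

View pics/w1.png

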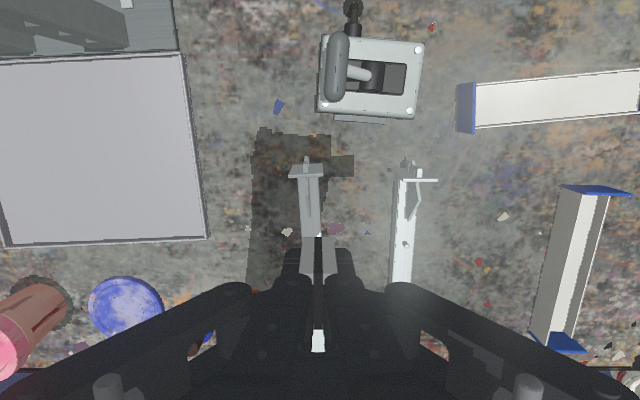

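The wrist view shows the lever bar at (338,66), leaning left (on). The arms are at (310,200) and (403,230), and the coaters are on the right. Next I push the bar to the right.

```bash
python3 -c "
from h import *
plan(655,-50,200,-np.pi/2);plan(655,-50,95,-np.pi/2);plan(654,-130,95,-np.pi/2)"
```

```text
to (655, -50, 200, -1.571) shift cm [-3.07  6.04  9.49] roll -0.001 rows>= 2
to (655, -50, 95, -1.571) shift cm [-3.07 16.54  9.49] roll -0.001 rows>= 4
to (654, -130, 95, -1.571) shift cm [ 4.93 16.55  9.4 ] roll -0.001 rows>= 4
```

>>> {"fn": "apply_moves", "kwargs": {"motion": [[-3.1, 3, 5, 0, 0], [-3.1, 6, 9.5, 0, 0], [-3.1, 11, 9.5, 0, 0], [-3.1, 16.5, 9.5, 0, 0], [-3.1, 16.5, 9.5, 0, 0], [-1, 16.5, 9.5, 0, 0], [1, 16.5, 9.5, 0, 0], [2.5, 16.5, 9.5, 0, 0], [4, 16.5, 9.5, 0, 0], [5, 16.5, 9.5, 0, 0], [5, 16.5, 9.5, 0, 0], [5, 16.5, 9.5, 0, 0], [5, 12, 9.5, 0, 0], [2, 6, 9.5, 0, 0], [-2, 0, 9, 0, 0], [-4, 0, 0, 0, 0], [-4, 0, 0, 0, 0]]}}

```text
clock: 6.12
eef_pos: [558.0, -37.4, 261.3]
tool_rot: [-1.571, 0.001, -1.567]
force: [1.0, -0.3, 0.0]
width: 0.4
```

```bash
python3 - <<'E'
from h import *
p=wristpic();save(p,"w2")
s=ctrl.read_state();print(s["eef_pos"],s["tool_rot"],s["force"])
for q in ["lever_bar","lever_pivot"]:
    print(q,[(round(d["confidence"],2),np.array(d["location"]).round(1).tolist(),proj(p,d["location"])[0].round().tolist()) for d in ctrl.mark_of(p,q)[:3]])
E
```

```text
[554.19677704 -36.48734965 261.44452323] [-1.57511339  0.00181017 -1.56695858] [-5.7544039   1.91312777 -0.39329915]
lever_bar [(0.79, [649.9, -171.3, 108.5], [483.0, 73.0])]
lever_pivot [(0.75, [658.0, -134.2, 51.2], [418.0, 69.0])]
```

View pics/w2.png

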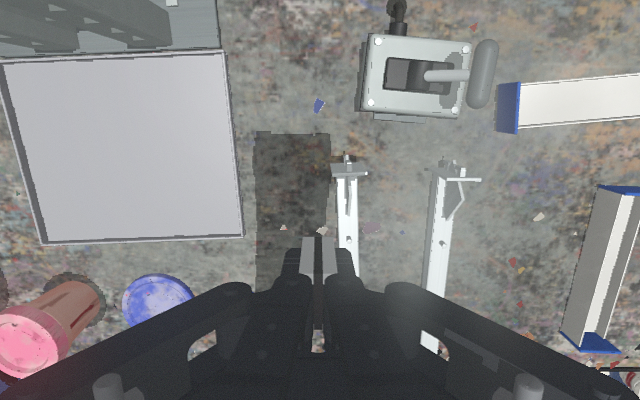

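The isolator is now off (bar at (483,73)). Next I measure the stand and the arms.

```bash
python3 - <<'E'
from h import *
p=ctrl.get_image("top");save(p,"t2s",(170,70,130,140),5);save(p,"t2a",(260,160,200,150),4)
p=ctrl.get_image("side");save(p,"s2s",(160,170,170,140),4);save(p,"s2a",(240,160,180,120),4)
E
```

```text
(no output)
```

View pics/t2s.png

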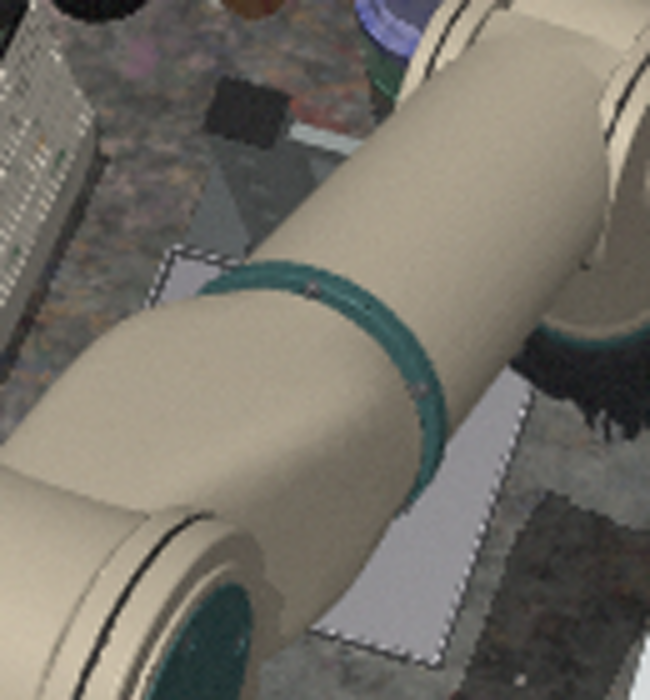

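View pics/s2s.png

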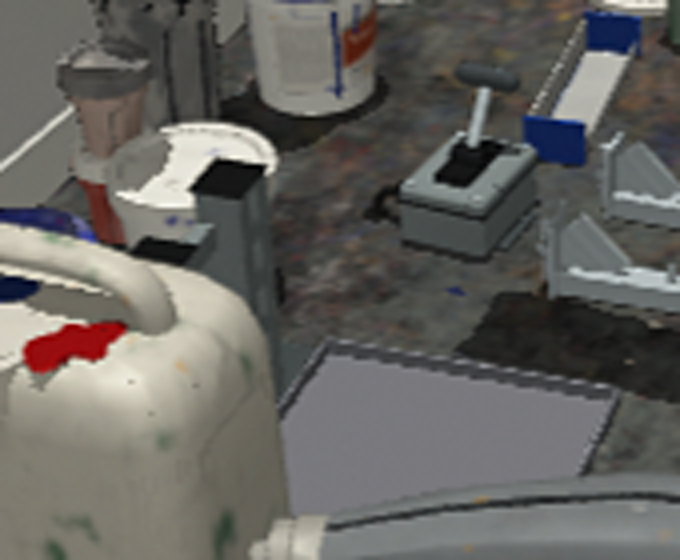

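View pics/t2a.png

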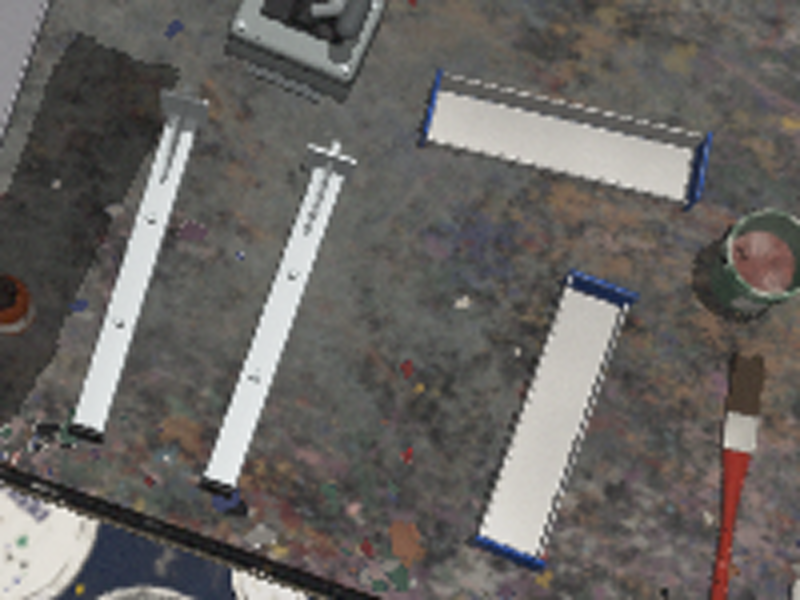

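View pics/s2a.png

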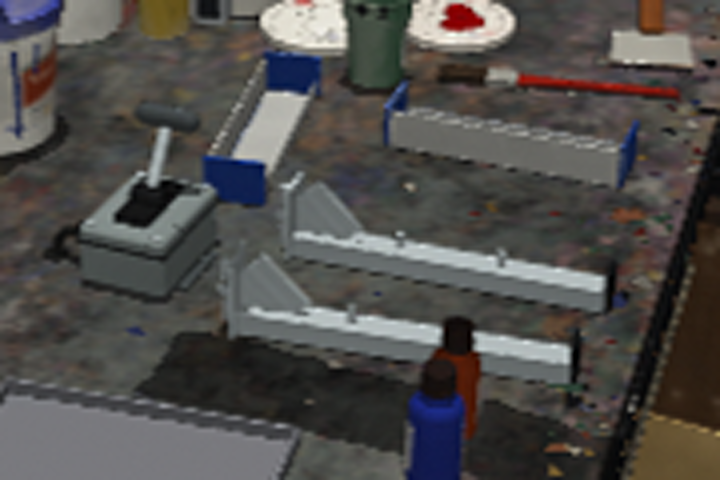

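```bash
python3 - <<'E'
import cv2
im=cv2.imread("pics/top0.png")[75:205,170:300]
cv2.imwrite("pics/t0s.png",cv2.resize(im,None,fx=5,fy=5,interpolation=cv2.INTER_CUBIC)[:600])
im=cv2.imread("pics/side0.png")[190:290,170:330]
cv2.imwrite("pics/s0s.png",cv2.resize(im,None,fx=5,fy=5,interpolation=cv2.INTER_CUBIC))
E
```

```text
(no output)
```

View pics/t0s.png

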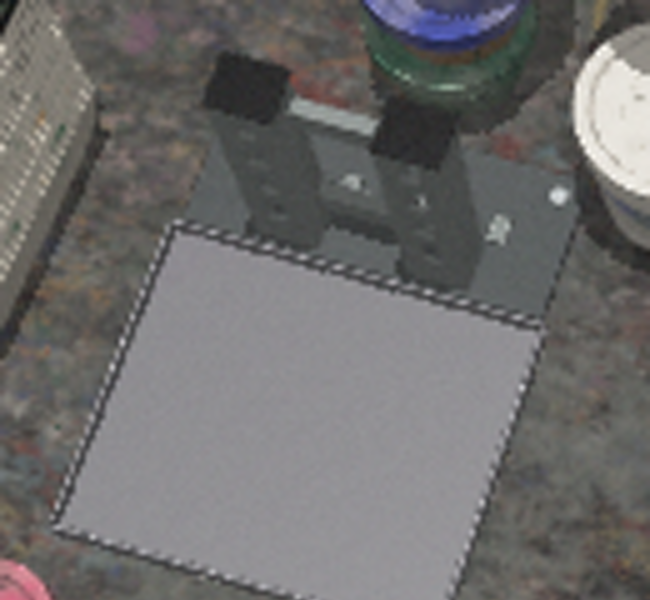

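View pics/s0s.png

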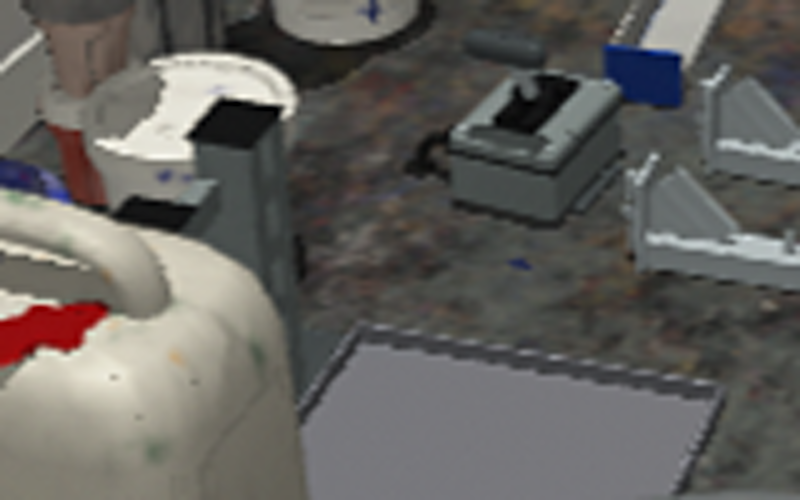

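```bash
python3 - <<'E'
from h import *
np.set_printoptions(precision=1,suppress=True)
p=ctrl.get_image("top")
off=np.array([170,75])
P=np.array([[205,105],[273,123],[372,150],[440,167]])/5+off
w=back(p,P,180);print(w)
d=w[3]-w[0];print("yaw of -y dir",np.degrees(np.arctan2(d[0],-d[1])),np.linalg.norm(d), w.mean(0))
T=np.array([[175,222],[543,328],[55,527]])/5+off
print(back(p,T,14))
# arms (top image crop x4 at 260,160): plate ends/tip corners on bar top z=20
A=np.array([[72,427],[103,435],[168,118],[196,125],[203,480],[235,487],[316,166],[345,173]])/4+np.array([260,160])
print(back(p,A,20))
# two pins z=32
print(back(p,np.array([[152,218],[119,322],[293,273],[254,377]])/4+np.array([260,160]),32))
E
```

```text
[[677.8 255.4 180. ]
 [680.  214.8 180. ]
 [682.8 155.9 180. ]
 [685.6 116.  180. ]]
yaw of -y dir 3.210939406581975 139.54727989061936 [681.6 185.5 180. ]
[[665.6 306.9  14. ]
 [674.6  62.9  14. ]
 [455.1 296.9  14. ]]
[[ 306.1  -73.2   20. ]
 [ 308.   -96.2   20. ]
 [ 547.2  -60.1   20. ]
 [ 548.9  -81.8   20. ]
 [ 301.5 -174.5   20. ]
 [ 304.3 -197.6   20. ]
 [ 548.3 -176.9   20. ]
 [ 550.3 -199.    20. ]]
[[ 467.7  -76.4   32. ]
 [ 387.   -80.2   32. ]
 [ 462.7 -187.3   32. ]
 [ 381.3 -185.3   32. ]]
```

```bash
python3 -c "
from h import *
plan(500,180,300,np.pi/2);print(ctrl.read_state()['clock'])"
```

```text
to (500, 180, 300, 1.571) shift cm [-21.99  -3.98  -6.11] roll -3.141 rows>= 17
6.425
```

>>> {"fn": "apply_moves", "kwargs": {"motion": [[-4, -4, -2, -0.18, 0], [-8, -4, -4, -0.36, 0], [-12, -4, -6, -0.54, 8], [-16, -4, -6, -0.72, 8], [-20, -4, -6, -0.9, 8], [-22, -4, -6, -1.08, 8], [-22, -4, -6, -1.26, 8], [-22, -4, -6, -1.44, 8], [-22, -4, -6, -1.62, 8], [-22, -4, -6, -1.8, 8], [-22, -4, -6, -1.98, 8], [-22, -4, -6, -2.16, 8], [-22, -4, -6, -2.34, 8], [-22, -4, -6, -2.52, 8], [-22, -4, -6, -2.7, 8], [-22, -4, -6, -2.88, 8], [-22, -4, -6, -3.06, 8], [-22, -4, -6, -3.14, 8], [-22, -4, -6, -3.14, 8], [-22, -4, -6, -3.14, 8]]}}

```text
clock: 8.93
eef_pos: [500.7, 179.9, 300.1]
tool_rot: [-1.57, -0.0, 1.567]
force: [-0.0, 0.2, 0.0]
width: 80.0
```

```bash
python3 - <<'E'
from h import *
p=wristpic();save(p,"w3")
s=ctrl.read_state();print(s["eef_pos"],s["tool_rot"],s["qpos"],s["qd"].round(3))
for q in ["stand","seat_left","seat_right","bay_back","bay_middle","bay_front"]:
    print(q,[(round(d["confidence"],2),np.array(d["location"]).round(1).tolist(),proj(p,d["location"])[0].round().tolist()) for d in ctrl.mark_of(p,q)[:3]])
E
```

```text
[500.59211652 179.95039104 300.12795997] [-1.57057582e+00 -2.34306745e-04  1.56740965e+00] [ 0.14572934  0.48044514 -0.8125128   1.73924194  0.38764454  1.0905361
  0.77419694] [-0.004 -0.006  0.     0.002 -0.     0.001  0.004]
stand [(0.93, [682.2, 185.9, -0.3], [322.0, 283.0])]
seat_left [(0.63, [683.1, 235.5, 100.7], [366.0, 328.0]), (0.39, [364.3, 175.6, -1.2], [314.0, 44.0])]
seat_right [(0.74, [685.7, 138.6, 100.1], [283.0, 329.0])]
bay_back [(0.61, [636.8, 183.5, 120.0], [321.0, 301.0])]
bay_middle [(0.77, [553.9, 181.5, 120.9], [319.0, 228.0])]
bay_front [(0.81, [477.9, 183.1, 120.0], [321.0, 152.0])]
```

View pics/w3.png

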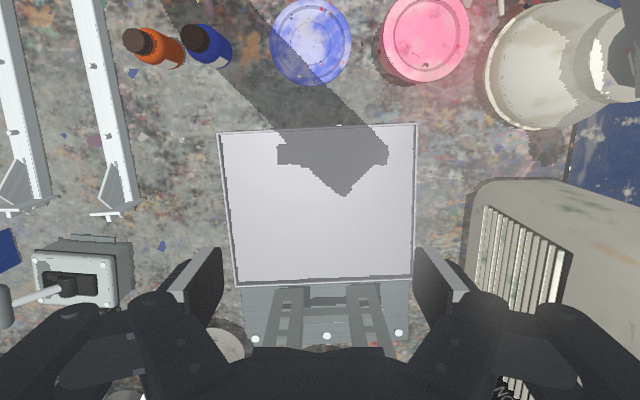

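```bash
python3 - <<'E'
import cv2
im=cv2.imread("pics/w3.png")[270:352,225:425]
cv2.imwrite("pics/w3c.png",cv2.resize(im,None,fx=4,fy=4,interpolation=cv2.INTER_CUBIC))
E
```

```text
(no output)
```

View pics/w3c.png

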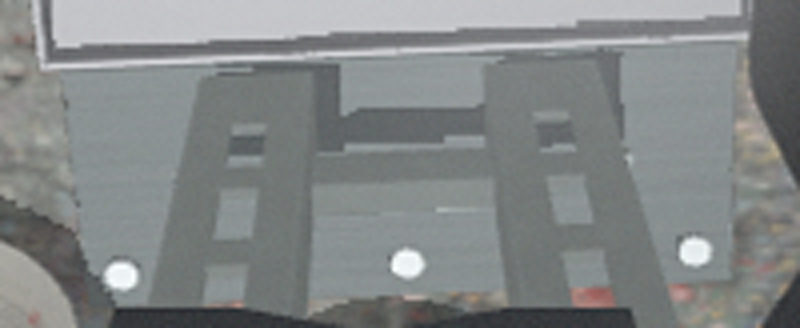

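```bash
python3 - <<'E'
from h import *
from scipy.optimize import least_squares
np.set_printoptions(precision=2,suppress=True)
p=wristpic()
R=[(230,126,40,-6),(269,125,40,6),(220,189,76,-6),(259,188,76,6),(216,238,100,-6),(254,237,100,6),(208,264,112,-6),(247,263,112,6)]
L=[(534,115,40,-6),(571,115,40,6),(548,176,76,-6),(585,175,76,6),(558,224,100,-6),(595,222,100,6),(563,250,112,-6),(600,249,112,6)]
uv=[];loc=[]
for a,c in((R,-50),(L,50)):
    for u,v,z,dy in a: uv.append((225+u/4,270+v/4));loc.append((0,c+dy,z))
# tray corner points z=14? skip
uv=np.array(uv);loc=np.array(loc,float)
def W(q):
    c,s=np.cos(q[2]),np.sin(q[2]);M=np.array([[c,-s,0],[s,c,0],[0,0,1]])
    return loc@M.T+[q[0],q[1],q[3] if len(q)>3 else 0]
f=lambda q:(proj(p,W(q))-uv).ravel()
for q0 in([682,186,.05],[682,186,.05,0]):
    r=least_squares(f,q0);print(r.x,np.degrees(r.x[2]),abs(r.fun).max(), np.sqrt(np.mean(r.fun**2)))
E
```

```text
[683.8  189.51   0.04] 2.5428442212887736 1.2782742221457966 0.5098320547196824
[685.4  189.57   0.04  -2.31] 2.5402285496446013 0.9651637874600283 0.46903618922441537
```

```bash
python3 - <<'E'
import cv2
k=lambda n,x,y:cv2.resize(cv2.imread(n)[y-20:y+20,x-20:x+20],None,fx=7,fy=7,interpolation=cv2.INTER_CUBIC)
import numpy as np
cv2.imwrite("pics/c1.png",np.hstack([k("pics/w1.png",207,238),k("pics/w3.png",218,132)]))
cv2.imwrite("pics/c2.png",np.hstack([k("pics/w1.png",184,53),k("pics/w3.png",236,286)]))
E
```

```text
(no output)
```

View pics/c1.png

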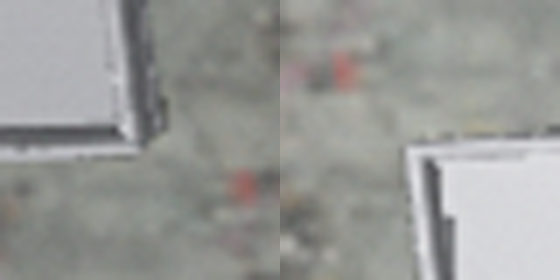

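View pics/c2.png

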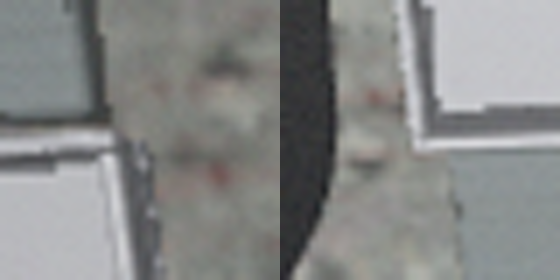

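```bash
python3 - <<'E'
from h import *
np.set_printoptions(precision=1,suppress=True)
p=wristpic()
print("w3",back(p,[(216.1,132.9),(235.3,287.4),(216.1+5.5/7,132.9-20/7+60/7)],14))
s={"eef_pos":np.array([559.5,-81.8,260.45]),"tool_rot":np.array([-1.57099644e+00,-6.99409201e-04,-1.57381650e+00])}
q=dict(p);q["extrinsics"]=np.linalg.inv(tool(s)@p["tool_from_camera"])
print("w1",back(q,[(206.7,239.4),(180.9,51.6)],14))
# red speck z=0
print("speck w1",back(q,[(187+245/7,218+187/7),(164+217/7,33+175/7)],0)," w3",back(p,[(198+(345-280)/7,112+70/7),(216+(375-280)/7,266+95/7)],0))
t=ctrl.get_image("top")
print("top",back(t,[(170+543/5,75+328/5)],14))
E
```

```text
w3 [[468.1  54.4  14. ]
 [681.   64.5  14. ]
 [475.1  54.8  14. ]]
w1 [[467.2  53.5  14. ]
 [679.6  62.3  14. ]]
speck w1 [[454.2  39.6   0. ]
 [675.   52.7   0. ]]  w3 [[455.6  40.2   0. ]
 [676.5  53.3   0. ]]
top [[674.6  62.9  14. ]]
```

```bash
python3 - <<'E'
from h import *
np.set_printoptions(precision=1,suppress=True,linewidth=200)
im=cv2.imread("pics/w3.png",0)
for v in(320,324,327):
    print(v,"R",list(zip(range(262,306),im[v,262:306].tolist())))
    print(v,"L",list(zip(range(345,396),im[v,345:396].tolist())))
E
```

```text
320 R [(262, 142), (263, 145), (264, 143), (265, 142), (266, 143), (267, 138), (268, 120), (269, 116), (270, 116), (271, 117), (272, 115), (273, 117), (274, 115), (275, 116), (276, 118), (277, 115), (278, 114), (279, 121), (280, 139), (281, 146), (282, 148), (283, 146), (284, 149), (285, 146), (286, 143), (287, 147), (288, 150), (289, 123), (290, 116), (291, 116), (292, 116), (293, 115), (294, 117), (295, 115), (296, 115), (297, 116), (298, 117), (299, 120), (300, 116), (301, 112), (302, 106), (303, 133), (304, 137), (305, 139)]
320 L [(345, 139), (346, 140), (347, 141), (348, 130), (349, 117), (350, 115), (351, 120), (352, 118), (353, 119), (354, 115), (355, 115), (356, 117), (357, 117), (358, 122), (359, 118), (360, 121), (361, 116), (362, 120), (363, 144), (364, 145), (365, 144), (366, 146), (367, 148), (368, 147), (369, 147), (370, 146), (371, 148), (372, 127), (373, 118), (374, 117), (375, 116), (376, 118), (377, 121), (378, 118), (379, 119), (380, 118), (381, 117), (382, 117), (383, 115), (384, 117), (385, 138), (386, 143), (387, 145), (388, 143), (389, 142), (390, 140), (391, 
[... 1661 characters left out ...]
99, 116), (300, 113), (301, 109), (302, 106), (303, 132), (304, 139), (305, 141)]
327 L [(345, 144), (346, 143), (347, 146), (348, 146), (349, 126), (350, 115), (351, 114), (352, 117), (353, 120), (354, 119), (355, 119), (356, 121), (357, 119), (358, 119), (359, 116), (360, 116), (361, 117), (362, 116), (363, 115), (364, 113), (365, 116), (366, 116), (367, 114), (368, 116), (369, 116), (370, 117), (371, 117), (372, 117), (373, 115), (374, 118), (375, 117), (376, 120), (377, 119), (378, 120), (379, 116), (380, 118), (381, 115), (382, 120), (383, 117), (384, 118), (385, 116), (386, 116), (387, 133), (388, 142), (389, 143), (390, 144), (391, 140), (392, 141), (393, 141), (394, 142), (395, 142)]
```

```bash
python3 - <<'E'
from h import *
np.set_printoptions(precision=1,suppress=True,linewidth=200)
p=wristpic()
E=p["extrinsics"];R=E[:3,:3];t=E[:3,3];f=200/np.tan(np.radians(p["vfov"]/2))
for u in (266.7,283.65-.5,367.75+.5,386.2,325.7,326.3):
    d=R.T@np.array([(u-p["cx"])/f,-(324-p["cy"])/f,-1]);c=-R.T@t
    y0=c[1]+d[1]/d[0]*(684-c[0]); xp=684-(y0-187)*.045
    k=(xp-c[0])/d[0];print(u,c+d*k)
E
```

```text
266.7 [687.  118.8  88.2]
283.15 [686.2 138.6  89.4]
368.25 [681.7 238.7  95.9]
386.2 [680.7 259.3  97.2]
325.7 [683.9 189.1  92.7]
326.3 [683.9 189.8  92.7]
```

```bash
python3 -c "
from h import *
plan(510,-130,260,np.pi/2);print(ctrl.read_state()['clock'],ctrl.grip_depth)"
```

```text
to (510, -130, 260, 1.571) shift cm [-31.     4.04  -1.03] roll -0.002 rows>= 6
9.475 18.700000000000003
```

>>> {"fn": "apply_moves", "kwargs": {"motion": [[-6, 1, 0, 0, 8], [-12, 4, -1, 0, 8], [-18, 4, -1, 0, 8], [-24, 4, -1, 0, 8], [-31, 4, -1, 0, 8], [-31, 4, -1, 0, 8], [-31, 4, -1, 0, 8], [-31, 4, -1, 0, 8], [-31, 4, -1, 0, 8]]}}

```text
clock: 10.6
eef_pos: [510.0, -128.2, 260.6]
tool_rot: [-1.571, -0.0, 1.572]
force: [-0.8, 0.2, -0.3]
width: 80.0
```

```bash
python3 - <<'E'
from h import *
p=wristpic();save(p,"w4")
s=ctrl.read_state();print(s["eef_pos"],s["tool_rot"],s["qpos"],s["qd"].round(3))
for q in ["hook_arm_1","hook_arm_1_face","coater_1"]:
    print(q,[(round(d["confidence"],2),np.array(d["location"]).round(1).tolist(),proj(p,d["location"])[0].round().tolist()) for d in ctrl.mark_of(p,q)[:3]])
E
```

```text
[ 509.9108625  -128.48826104  260.52886351] [-1.57111147e+00 -1.74286956e-04  1.57167762e+00] [ 0.72205052  0.5124082  -0.78974119  1.8112741   0.42736264  0.99666315
  1.33017631] [ 0.004  0.001  0.007 -0.003  0.002  0.     0.001]
hook_arm_1 [(0.72, [435.8, -74.3, -1.4], [365.0, 97.0])]
hook_arm_1_face [(0.63, [556.5, -183.7, 1.1], [272.0, 200.0])]
coater_1 [(0.93, [427.6, -395.3, 0.1], [80.0, 89.0]), (0.62, [632.0, -345.6, -5.2], [150.0, 255.0])]
```

View pics/w4.png

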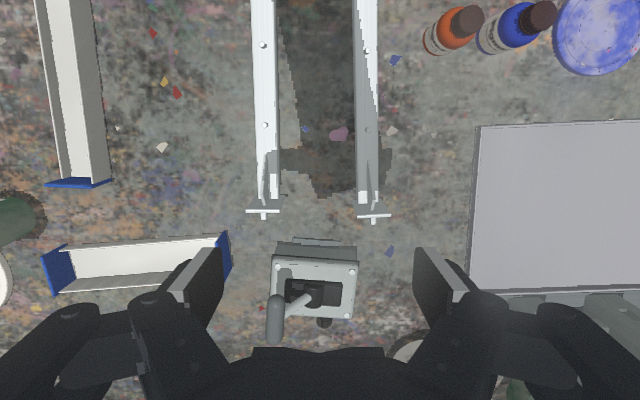

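```bash
python3 - <<'E'
from h import *
np.set_printoptions(precision=1,suppress=True,linewidth=200)
save(wristpic(),"w4c",(235,0,170,230),2.6)
p=wristpic()
print("B pins",back(p,[(265,124.5),(263,44.5)],32).tolist())
print("A pins",back(p,[(367,130),(366,49)],32).tolist())
print("B plate",back(p,[(246,211),(280,211)],62).tolist())
print("A plate",back(p,[(357,216),(391,215)],62).tolist())
E
```

```text
B pins [[464.3097406515851, -185.64397982569835, 32.0], [385.83477474228266, -184.47616956484762, 32.0]]
A pins [[470.0589204226157, -77.1871469671369, 32.0], [390.0352051775682, -81.19325453191284, 32.0]]
B plate [[551.0352980876282, -204.4889402564283, 62.0], [551.0318113788143, -169.0226959425452, 62.0]]
A plate [[556.5070780181501, -88.55690425689903, 62.0], [555.4031165088292, -53.02618389311944, 62.0]]
```

View pics/w4c.png

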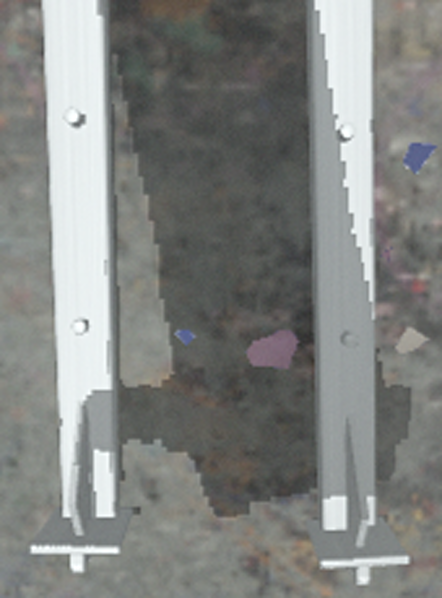

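```bash
python3 -c "
from h import *
plan(433,-78.7,100,1.619);plan(433,-78.7,4,1.619)"
```

```text
to (433, -78.7, 100, 1.619) shift cm [ 5.09 16.03  7.68] roll -0.049 rows>= 3
to (433, -78.7, 4, 1.619) shift cm [ 5.09 25.63  7.68] roll -0.049 rows>= 5
```

>>> {"fn": "apply_moves", "kwargs": {"motion": [[2.5, 5, 4, -0.049, 6], [5.1, 10, 7.7, -0.049, 5.5], [5.1, 16, 7.7, -0.049, 5.5], [5.1, 16, 7.7, -0.049, 5.5], [5.1, 21, 7.7, -0.049, 5.5], [5.1, 24, 7.7, -0.049, 5.5], [5.1, 25.6, 7.7, -0.049, 5.5], [5.1, 25.6, 7.7, -0.049, 5.5], [5.1, 25.6, 7.7, -0.049, 5.5]]}}

```text
clock: 12.02
eef_pos: [434.6, -79.2, 5.6]
tool_rot: [-1.574, 0.001, 1.617]
force: [-0.1, -0.5, 0.1]
width: 55.1
```

```bash
python3 - <<'E'
from h import *
p=wristpic();save(p,"w5")
s=ctrl.read_state();print(s["eef_pos"],s["tool_rot"],s["force"]);plan(433,-78.7,4,1.619)
E
```

```text
[434.35589817 -79.22298742   5.57282841] [-1.57385555e+00  4.74504989e-04  1.61726399e+00] [ 0.10770485  0.18691451 -0.24203517]
to (433, -78.7, 4, 1.619) shift cm [0.06 0.16 0.13] roll -0.002 rows>= 1
```

View pics/w5.png

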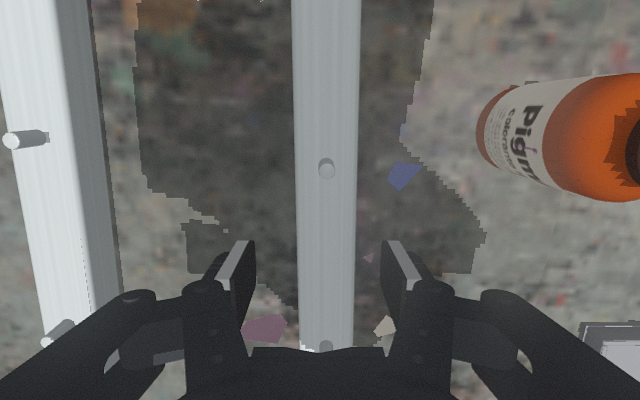

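>>> {"fn": "apply_moves", "kwargs": {"motion": [[0.3, 0.1, 0.1, 0, 5.5], [0.3, 0.1, 0.1, 0, 4], [0.3, 0.1, 0.1, 0, 2], [0.3, 0.1, 0.1, 0, 1.8], [0.3, 0.1, 0.1, 0, 1.8], [0.3, 0.1, 0.1, 0, 1.8]]}}

```text
clock: 12.82
eef_pos: [431.7, -76.0, 3.7]
tool_rot: [-1.571, 0.0, 1.618]
force: [-1.2, -0.2, 5.6]
width: 22.8
```

```bash
python3 - <<'E'
from h import *
s=ctrl.read_state();print(s["eef_pos"],s["tool_rot"],s["force"],s["width"])
# target left seat: x axis yaw .045; origin is 125 before face; stop 15 short
y=.045; ax=np.array([np.cos(y),np.sin(y)])
L=np.array([681.5,238.5])
for d in (60,30,0):
    q=L-ax*(125+d); plan(q[0],q[1],200,y+np.pi/2)
E
```

```text
[431.73549374 -76.02094527   3.74353214] [-1.57126445e+00  4.97167118e-04  1.61846865e+00] [-1.22879848 -0.24298056  5.64135725] 22.784581512373244
to (np.float64(496.68728089314914), np.float64(230.17780940303285), 200, 1.616) shift cm [ 30.27 -19.64  -7.96] roll 0.003 rows>= 6
to (np.float64(526.6569110185844), np.float64(231.52735382416267), 200, 1.616) shift cm [ 30.26 -19.64 -10.96] roll 0.003 rows>= 7
to (np.float64(556.6265411440197), np.float64(232.87689824529247), 200, 1.616) shift cm [ 30.25 -19.63 -13.96] roll 0.003 rows>= 7
```

>>> {"fn": "apply_moves", "kwargs": {"motion": [[0, -3, 0, 0, 1.8], [0, -8, 0, 0, 1.8], [0, -14, 0, 0, 1.8], [4, -19.6, 0, 0, 1.8], [10, -19.6, -3, 0, 1.8], [15, -19.6, -5, 0, 1.8], [20, -19.6, -8, 0, 1.8], [25, -19.6, -8, 0, 1.8], [30.3, -19.6, -8, 0, 1.8], [30.3, -19.6, -8, 0, 1.8], [30.3, -19.6, -8, 0, 1.8], [30.3, -19.6, -8, 0, 1.8], [30.3, -19.6, -8, 0, 1.8]]}}

```text
clock: 14.45
eef_pos: [497.6, 229.0, 199.2]
tool_rot: [-1.571, 0.001, 1.616]
force: [-0.3, 0.7, -3.2]
width: 22.8
```

```bash
python3 - <<'E'
from h import *
s=ctrl.read_state();print(s["eef_pos"],s["tool_rot"],s["force"],s["width"],s["clock"])
p=wristpic();save(p,"w6")
t=ctrl.get_image("top");save(t,"t6",(170,60,180,160),4);q=ctrl.get_image("side");save(q,"s6",(160,150,200,150),4)
print([(round(d["confidence"],2),np.array(d["location"]).round(1).tolist()) for pp in (t,q) for d in ctrl.mark_of(pp,"hook_arm_1_face")[:3]])
E
```

```text
[497.587545   229.02142368 199.1999917 ] [-1.57063946e+00  7.87272851e-04  1.61586953e+00] [-0.3314877   0.73388647 -3.21349627] 22.82728429106516 14.45
[(0.95, [555.2, -184.6, 1.7]), (0.21, [370.2, 282.7, 0.2]), (0.55, [552.5, -184.6, 0.9])]
```

View pics/w6.png

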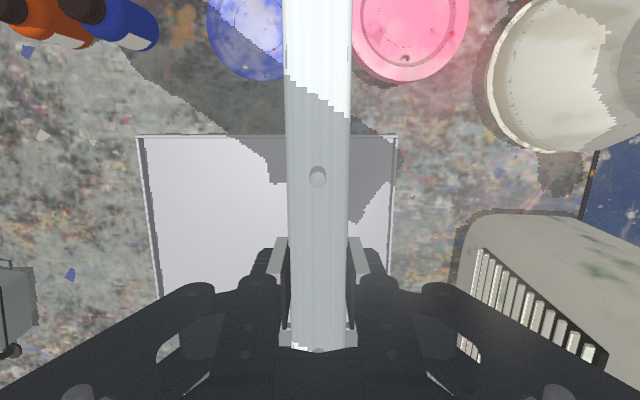

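View pics/t6.png

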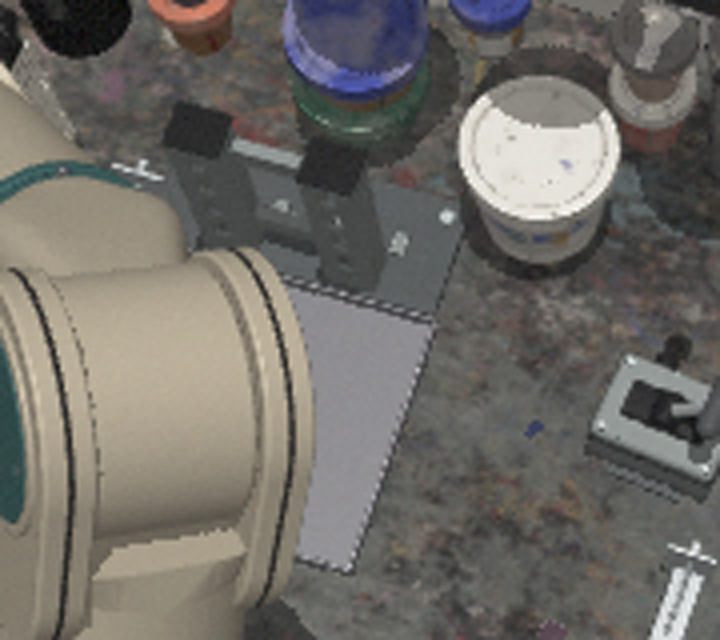

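View pics/s6.png

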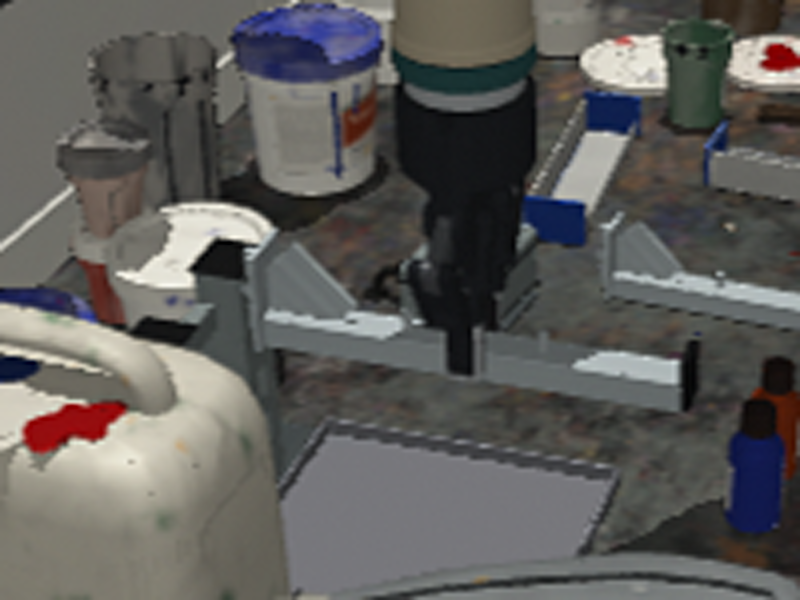

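```bash
python3 - <<'E'
from h import *
p=ctrl.get_image("side");s=ctrl.read_state()
y=s["tool_rot"][2]-np.pi/2
o=s["eef_pos"]-[0,0,3.7]
im=p["image"][:,:,::-1].copy()
for pitch,col in((0,(0,0,255)),(0.04,(0,255,0))):
  M=Ro.from_euler('zy',[y,pitch]).as_matrix()  # +pitch = nose down
  for a,b in (((125,12,0),(-125,12,0)),((125,12,62),(125,12,0)),((125,18,62),(125,-18,62)),((-125,12,34),(-125,12,0))):
    u=proj(p,np.array([a,b],float)@M.T+o)
    print(pitch,a,b,((u-[160,150])*4).round().tolist())
E
```

```text
0 (125, 12, 0) (-125, 12, 0) [[256.0, 344.0], [678.0, 413.0]]
0 (125, 12, 62) (125, 12, 0) [[247.0, 251.0], [256.0, 344.0]]
0 (125, 18, 62) (125, -18, 62) [[243.0, 256.0], [269.0, 226.0]]
0 (-125, 12, 34) (-125, 12, 0) [[679.0, 361.0], [678.0, 413.0]]
0.04 (125, 12, 0) (-125, 12, 0) [[257.0, 352.0], [678.0, 406.0]]
0.04 (125, 12, 62) (125, 12, 0) [[244.0, 258.0], [257.0, 352.0]]
0.04 (125, 18, 62) (125, -18, 62) [[240.0, 263.0], [266.0, 233.0]]
0.04 (-125, 12, 34) (-125, 12, 0) [[677.0, 353.0], [678.0, 406.0]]
```

```bash
python3 - <<'E'
from h import *
y=.045; ax=np.array([np.cos(y),np.sin(y)])
L=np.array([681.5,238.5])
for d in (60,25):
    q=L-ax*(125+d); plan(q[0],q[1],115.2,y+np.pi/2)
E
```

```text
to (np.float64(496.68728089314914), np.float64(230.17780940303285), 115.2, 1.616) shift cm [-0.01  8.42  0.07] roll 0.002 rows>= 2
to (np.float64(531.6518493728236), np.float64(231.75227789435095), 115.2, 1.616) shift cm [-0.01  8.42 -3.43] roll 0.002 rows>= 2
```

>>> {"fn": "apply_moves", "kwargs": {"motion": [[0, 4, 0, 0, 1.8], [0, 8.4, 0, 0, 1.8], [0, 8.4, 0, 0, 1.8], [0, 8.4, -1.5, 0, 1.8], [0, 8.4, -3, 0, 1.8], [0, 8.4, -3.4, 0, 1.8], [0, 8.4, -3.4, 0, 1.8], [0, 8.4, -3.4, 0, 1.8], [0, 8.4, -3.4, 0, 1.8]]}}

```text
clock: 15.88
eef_pos: [530.8, 232.1, 115.5]
tool_rot: [-1.571, 0.0, 1.619]
force: [0.2, -0.4, -2.2]
width: 22.4
```

```bash
python3 - <<'E'
from h import *
s=ctrl.read_state();print(s["eef_pos"],s["tool_rot"],s["force"],s["width"],s["clock"])
y=.045; ax=np.array([np.cos(y),np.sin(y)])
L=np.array([681.5,238.5])
for d in (25,0):
    q=L-ax*(125+d); plan(q[0],q[1],115.2,y+np.pi/2)
q=ctrl.get_image("side");save(q,"s7",(160,150,200,150),4)
E
```

```text
[530.76633227 232.13706861 115.48220726] [-1.57059345e+00  1.80752991e-04  1.61854317e+00] [ 0.20348541 -0.37780578 -2.16200336] 22.42484287264759 15.875
to (np.float64(531.6518493728236), np.float64(231.75227789435095), 115.2, 1.616) shift cm [-0.04  0.03 -0.09] roll 0.003 rows>= 1
to (np.float64(556.6265411440197), np.float64(232.87689824529247), 115.2, 1.616) shift cm [-0.05  0.03 -2.59] roll 0.003 rows>= 1
```

View pics/s7.png

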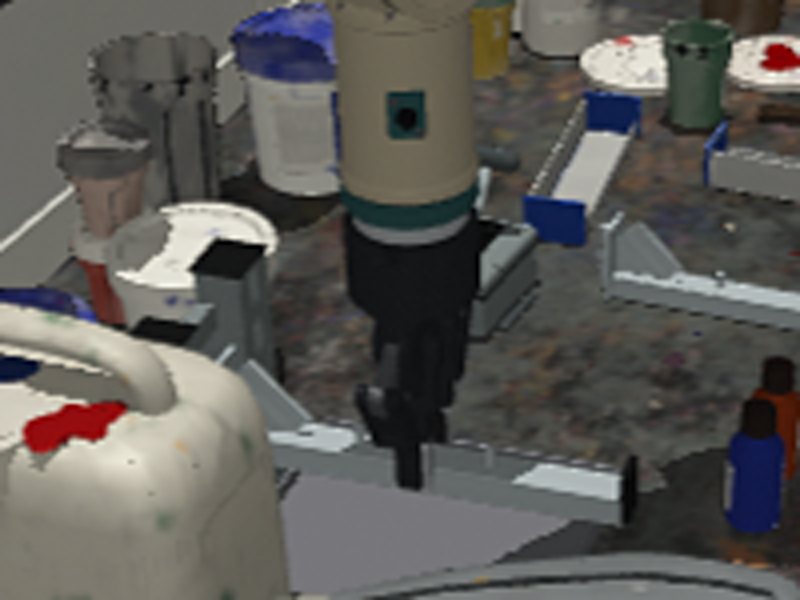

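>>> {"fn": "apply_moves", "kwargs": {"motion": [[-0.05, 0, -0.6, 0, 1.8], [-0.05, 0, -1.2, 0, 1.8], [-0.05, 0, -1.8, 0, 1.8], [-0.05, 0, -2.2, 0, 1.8], [-0.05, 0, -2.2, 0, 1.8]]}}

```text
clock: 16.55
eef_pos: [553.3, 232.6, 115.1]
tool_rot: [-1.57, -0.0, 1.618]
force: [0.5, 0.2, -3.2]
width: 22.6
```

>>> {"fn": "apply_moves", "kwargs": {"motion": [[0, 0, -0.3, 0, 1.8], [0, 0, -0.5, 0, 1.8], [0, 0, -0.5, 0, 1.8]]}}

```text
clock: 16.92
eef_pos: [553.8, 232.8, 114.6]
tool_rot: [-1.563, 0.002, 1.619]
force: [-10.5, -1.3, -0.2]
width: 22.6
```

```bash
python3 - <<'E'
from h import *
s=ctrl.read_state();print(s["eef_pos"],s["force"])
q=ctrl.get_image("side");save(q,"s8",(180,200,80,80),7);t=ctrl.get_image("top");save(t,"t8",(170,60,150,100),5)
E
```

```text
[553.84179989 232.80465289 114.6296552 ] [-10.45797784  -1.32289863  -0.16898488]
```

View pics/s8.png

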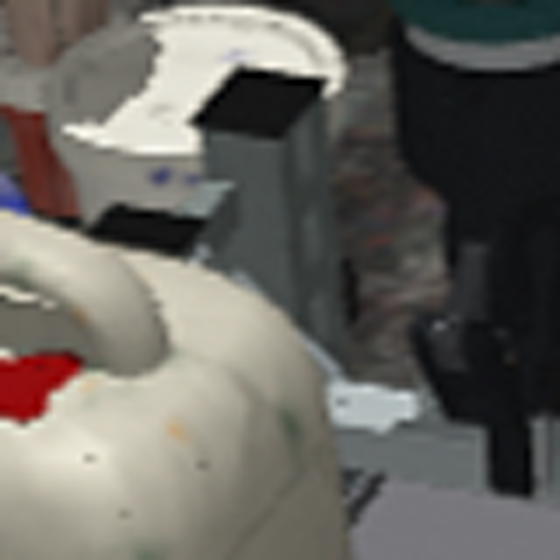

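View pics/t8.png

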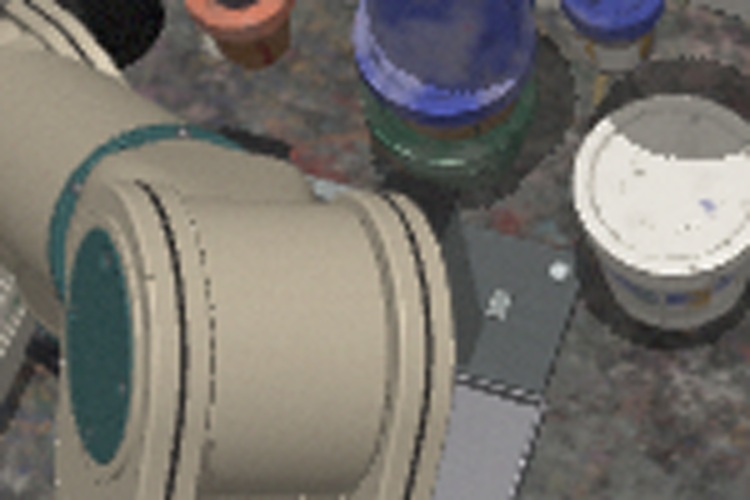

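>>> {"fn": "apply_moves", "kwargs": {"motion": [[0, 0.3, 0, 0, 1.8], [0, 0.6, 0, 0, 1.8], [0, 0.6, 0, 0, 1.8]]}}

```text
clock: 17.4
eef_pos: [553.8, 233.1, 108.6]
tool_rot: [-1.563, 0.002, 1.62]
force: [-9.8, 0.6, 0.1]
width: 22.5
```

>>> {"fn": "apply_moves", "kwargs": {"motion": [[0, 0.3, 0, 0, 1.8], [0, 0.5, 0, 0, 1.8], [0, 0.5, 0, 0, 1.8]]}}

```text
clock: 17.77
eef_pos: [553.8, 233.2, 103.8]
tool_rot: [-1.564, 0.001, 1.62]
force: [-9.7, 0.1, 0.2]
width: 22.7
```

>>> {"fn": "apply_moves", "kwargs": {"motion": [[0, 0.2, 0, 0, 1.8], [0, 0.3, 0, 0, 1.8], [0, 0.3, 0, 0, 1.8]]}}

```text
clock: 18.15
eef_pos: [553.7, 233.6, 101.1]
tool_rot: [-1.564, 0.001, 1.62]
force: [-10.2, -0.7, 2.1]
width: 22.8
```

>>> {"fn": "apply_moves", "kwargs": {"motion": [[0, 0, 0.3, 0, 1.8], [0, 0, 0.7, 0, 1.8], [0, 0, 0.7, 0, 1.8]]}}

```text
clock: 18.52
eef_pos: [552.8, 233.1, 102.0]
tool_rot: [-1.574, -0.001, 1.618]
force: [3.2, 1.6, -1.8]
width: 22.4
```

>>> {"fn": "apply_moves", "kwargs": {"motion": [[0, 0, -0.3, 0, 1.8], [0, 0.2, -0.3, 0, 1.8], [0, 0.4, -0.3, 0, 1.8], [0, 0.6, -0.3, 0, 1.8], [0, 0.6, -0.3, 0, 1.8]]}}

```text
clock: 19.15
eef_pos: [553.4, 233.1, 96.7]
tool_rot: [-1.57, 0.0, 1.618]
force: [-6.5, -1.3, 12.2]
width: 22.9
```

>>> {"fn": "apply_moves", "kwargs": {"motion": [[0, -0.1, 0, 0, 2.6], [0, -0.1, 0, 0, 3.4], [0, -0.1, 0, 0, 4], [0, -0.1, 0, 0, 4.2], [0, -2, 0, 0, 4.2], [0, -6, 0, 0, 4.2], [0, -11, 0, 0, 4.2], [-4, -15, 0, 0, 4.2], [-9, -15, 4, 0, 5], [-14, -15, 8, 0, 6], [-20, -15, 12, 0, 6], [-26, -15, 12, 0, 6], [-31, -15, 12, 0, 6], [-31, -15, 12, 0, 6], [-31, -15, 12, 0, 6]]}}

```text
clock: 21.02
eef_pos: [449.2, -82.1, 246.2]
tool_rot: [-1.572, -0.0, 1.618]
force: [1.0, 0.8, 0.6]
width: 59.9
```

```bash
python3 - <<'E'
from h import *
s=ctrl.read_state();print(s["eef_pos"],s["tool_rot"],s["force"],s["width"],s["clock"])
p=wristpic();save(p,"w9")
t=ctrl.get_image("top");save(t,"t9",(170,60,150,130),5);q=ctrl.get_image("side");save(q,"s9",(160,180,160,130),5)
for pp in (t,q,p): print([(round(d["confidence"],2),np.array(d["location"]).round(1).tolist()) for d in ctrl.mark_of(pp,"hook_arm_1_face")[:3]],[(round(d["confidence"],2),np.array(d["location"]).round(1).tolist()) for d in ctrl.mark_of(pp,"hook_arm_1")[:3]])
E
```

```text
[449.23837327 -82.09080362 246.18525304] [-1.57215679e+00 -1.20712194e-04  1.61782661e+00] [0.97399232 0.80900507 0.59292211] 59.94997268727665 21.025
[(0.61, [555.4, -185.5, -0.7])] [(0.91, [432.0, -188.4, 1.0]), (0.69, [554.2, 236.0, 94.0])]
[(0.68, [553.3, -184.6, 1.8])] [(0.68, [559.2, 229.7, 90.8]), (0.6, [429.8, -185.5, -2.2])]
[(0.88, [555.8, -183.0, 0.9]), (0.73, [375.9, 0.3, -4.4]), (0.25, [654.7, -134.0, 47.6])] [(0.85, [428.3, -187.9, -1.3]), (0.62, [560.7, 234.6, 94.3])]
```

View pics/t9.png

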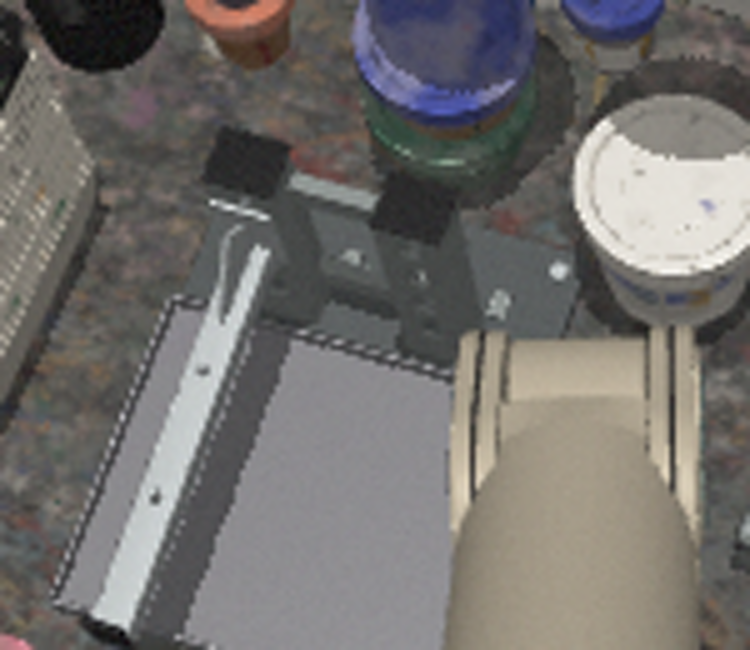

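View pics/s9.png

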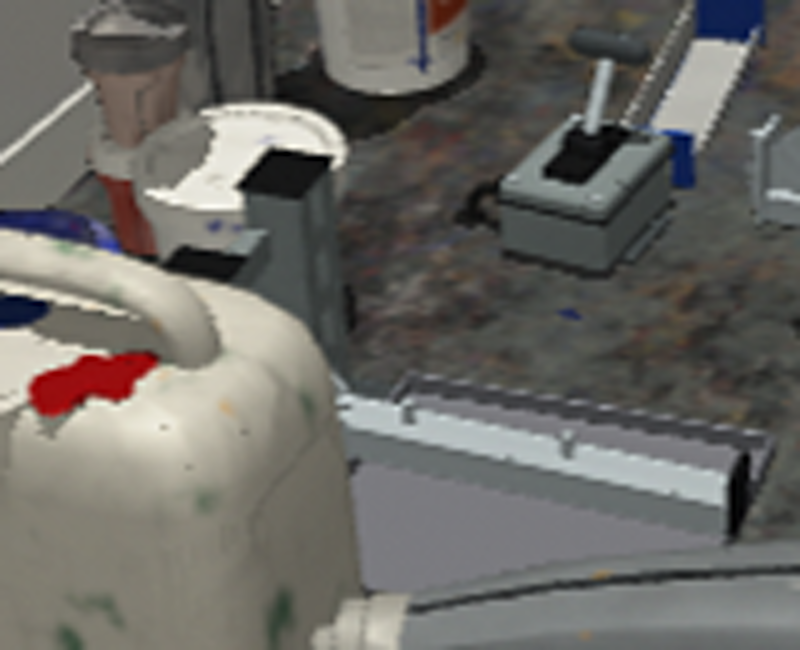

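View pics/w9.png

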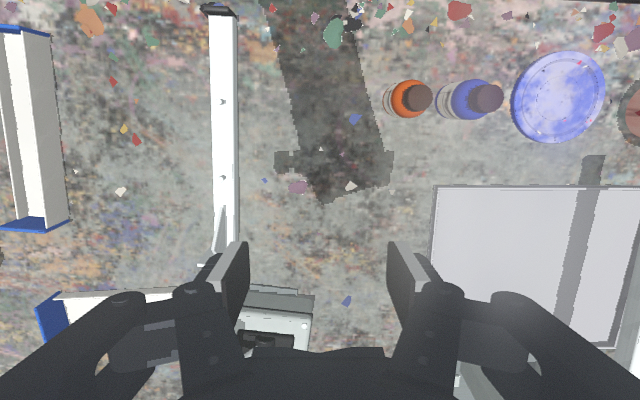

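```bash
python3 - <<'E'
from h import *
np.set_printoptions(precision=1,suppress=True)
t=ctrl.get_image("top");off=np.array([170,60])
print(back(t,np.array([[203,370]])/5+off,129),back(t,np.array([[155,497]])/5+off,126))
print("tip top corners",back(t,np.array([[92,607],[135,620]])/5+off,112))
print("plate top",back(t,np.array([[208,201],[270,219]])/5+off,162))
# post tops recheck
print(back(t,np.array([[205,180],[273,198],[372,225],[440,242]])/5+off,180))
q=ctrl.get_image("side")
# compare predicted side px for bar end at given tilt
ax=np.array([np.cos(.045),np.sin(.045)]);ly=np.array([-ax[1],ax[0]])
for tilt in(0,.02,.04,.06):
    b=[]
    for u,v,z in((-88,0,132),(-168,0,132),(-250,12,134),(-250,12,100)):
        zz=100+(z-100)-abs(u)*tilt; xy=np.array([681.5,238.5])+u*ax+v*ly
        b.append([*xy,zz])
    print(tilt,((proj(q,b)-[160,180])*5).round().tolist(), ((proj(t,b)-off)*5).round().tolist())
E
```

```text
[[587.  229.8 129. ]] [[507.1 226.4 126. ]]
tip top corners [[438.1 239.1 112. ]
 [439.  213.1 112. ]]
plate top [[673.6 255.7 162. ]
 [674.8 217.9 162. ]]
[[677.8 255.4 180. ]
 [680.  214.8 180. ]
 [682.8 155.9 180. ]
 [685.6 116.  180. ]]
0 [[397.0, 390.0], [556.0, 418.0], [718.0, 459.0], [718.0, 519.0]] [[199.0, 355.0], [150.0, 481.0], [77.0, 606.0], [92.0, 624.0]]
0.02 [[397.0, 393.0], [557.0, 424.0], [718.0, 468.0], [718.0, 527.0]] [[199.0, 357.0], [151.0, 483.0], [79.0, 609.0], [94.0, 627.0]]
0.04 [[397.0, 396.0], [557.0, 430.0], [718.0, 476.0], [718.0, 536.0]] [[200.0, 358.0], [152.0, 485.0], [82.0, 611.0], [96.0, 630.0]]
0.06 [[398.0, 399.0], [557.0, 435.0], [718.0, 485.0], [718.0, 545.0]] [[201.0, 359.0], [154.0, 487.0], [84.0, 614.0], [98.0, 632.0]]
```

```bash
python3 -c "
from h import *
p=wristpic()
print(back(p,[(223,176.5),(223,101.5)],32))
plan(428,-183.5,100,1.557);plan(428,-183.5,4,1.557)"
```

```text
[[ 461.48482154 -182.3435383    32.        ]
 [ 384.78540946 -180.53121968   32.        ]]
to (428, -183.5, 100, 1.557) shift cm [-9.99 14.53  2.57] roll 0.061 rows>= 3
to (428, -183.5, 4, 1.557) shift cm [-9.99 24.13  2.57] roll 0.061 rows>= 5
```

>>> {"fn": "apply_moves", "kwargs": {"motion": [[-5, 5, 2.6, 0.06, 6], [-9.9, 10, 2.6, 0.06, 5.5], [-9.9, 14.5, 2.6, 0.06, 5.5], [-9.9, 14.5, 2.6, 0.06, 5.5], [-9.9, 19.5, 2.6, 0.06, 5.5], [-9.9, 22.5, 2.6, 0.06, 5.5], [-9.9, 24, 2.6, 0.06, 5.5], [-9.9, 24.1, 2.6, 0.06, 5.5], [-9.9, 24.1, 2.6, 0.06, 5.5]]}}

```text
clock: 22.75
eef_pos: [429.4, -182.4, 6.1]
tool_rot: [-1.574, 0.001, 1.559]
force: [-0.5, 0.3, -0.5]
width: 54.7
```

```bash
python3 - <<'E'
from h import *
p=wristpic();save(p,"w10")
s=ctrl.read_state();print(s["eef_pos"],s["tool_rot"],s["force"]);plan(428,-183,4,1.557)
E
```

```text
[ 429.13020963 -182.67216887    5.94256552] [-1.57380316e+00  6.72963773e-04  1.55829747e+00] [-0.11430877  0.09146394  0.3067216 ]
to (428, -183, 4, 1.557) shift cm [-0.03  0.19  0.11] roll 0.001 rows>= 1
```

View pics/w10.png

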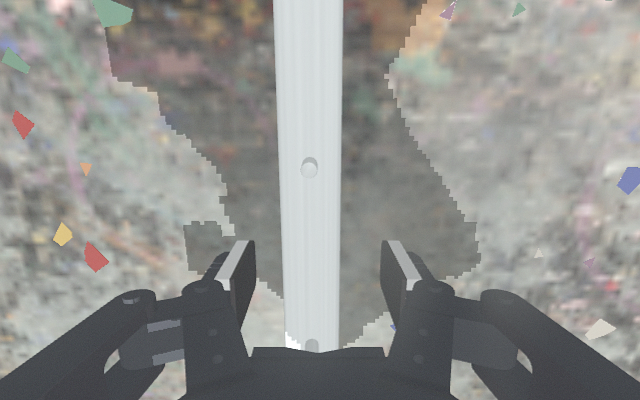

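>>> {"fn": "apply_moves", "kwargs": {"motion": [[-0.2, 0.1, 0.1, 0, 5.5], [-0.2, 0.1, 0.1, 0, 4], [-0.2, 0.1, 0.1, 0, 2], [-0.2, 0.1, 0.1, 0, 1.8], [-0.2, 0.1, 0.1, 0, 1.8], [-0.2, 0.1, 0.1, 0, 1.8]]}}

```text
clock: 23.55
eef_pos: [426.7, -184.9, 3.7]
tool_rot: [-1.571, 0.001, 1.558]
force: [-1.0, -0.5, 5.0]
width: 22.4
```

```bash
python3 - <<'E'
from h import *
s=ctrl.read_state();print(s["eef_pos"],s["tool_rot"],s["force"],s["width"])
y=.045; ax=np.array([np.cos(y),np.sin(y)])
L=np.array([686,138.5])
for d in (60,):
    q=L-ax*(125+d); plan(q[0],q[1],200,y+np.pi/2)
E
```

```text
[ 426.6908936  -184.92833448    3.71234574] [-1.57099131e+00  6.56421875e-04  1.55814202e+00] [-0.98407596 -0.49645937  5.01705282] 22.44829761379259
to (np.float64(501.18728089314914), np.float64(130.17780940303285), 200, 1.616) shift cm [ 31.59 -19.65  -7.05] roll -0.058 rows>= 7
```

>>> {"fn": "apply_moves", "kwargs": {"motion": [[0, -3, 0, 0, 1.8], [0, -8, 0, 0, 1.8], [0, -14, 0, 0, 1.8], [4, -19.6, 0, -0.058, 1.8], [10, -19.6, -3, -0.058, 1.8], [15, -19.6, -5, -0.058, 1.8], [20, -19.6, -7, -0.058, 1.8], [26, -19.6, -7, -0.058, 1.8], [31.6, -19.6, -7, -0.058, 1.8], [31.6, -19.6, -7, -0.058, 1.8], [31.6, -19.6, -7, -0.058, 1.8], [31.6, -19.6, -7, -0.058, 1.8], [31.6, -19.6, -7, -0.058, 1.8]]}}

```text
clock: 25.18
eef_pos: [500.8, 128.8, 199.1]
tool_rot: [-1.57, 0.001, 1.614]
force: [-0.3, -0.2, -1.9]
width: 22.7
```

```bash
python3 - <<'E'
from h import *
s=ctrl.read_state();print(s["eef_pos"],s["tool_rot"],s["force"],s["width"],s["clock"])
y=.045; ax=np.array([np.cos(y),np.sin(y)])
L=np.array([686,138.5])
for d in (60,25):
    q=L-ax*(125+d); plan(q[0],q[1],115.2,y+np.pi/2)
q=ctrl.get_image("side");save(q,"s11",(160,150,200,150),4)
o=s["eef_pos"]-[0,0,3.7];yy=s["tool_rot"][2]-np.pi/2
M=Ro.from_euler('z',yy).as_matrix()
print(((proj(q,np.array([(125,12,62),(125,12,0),(-125,12,0)],float)@M.T+o)-[160,150])*4).round().tolist())
E
```

```text
[500.77724569 128.79445482 199.13442283] [-1.57036721e+00  6.55341676e-04  1.61356960e+00] [-0.34610201 -0.20934141 -1.91103887] 22.671119559459534 25.175
to (np.float64(501.18728089314914), np.float64(130.17780940303285), 115.2, 1.616) shift cm [ 0.14  8.39 -0.05] roll -0.002 rows>= 2
to (np.float64(536.1518493728236), np.float64(131.75227789435095), 115.2, 1.616) shift cm [ 0.15  8.39 -3.55] roll -0.002 rows>= 2
[[321.0, 170.0], [327.0, 259.0], [722.0, 320.0]]
```

View pics/s11.png

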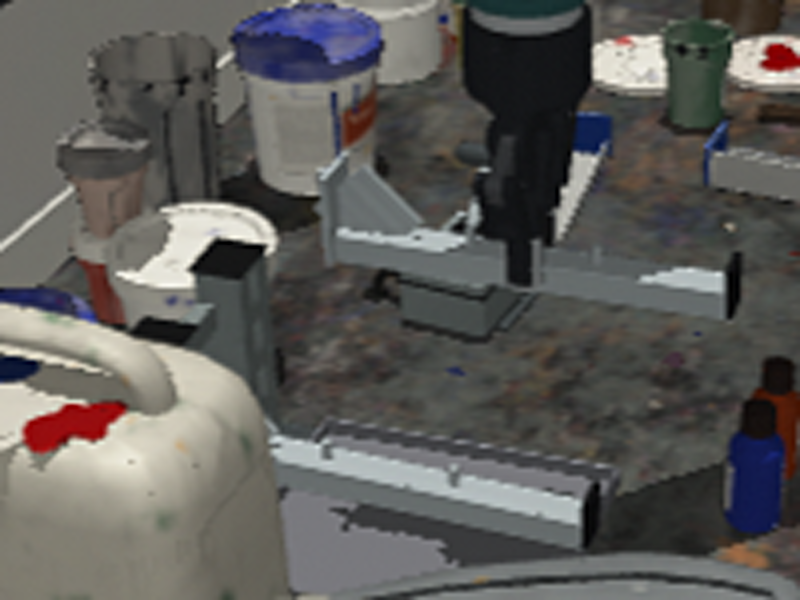

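>>> {"fn": "apply_moves", "kwargs": {"motion": [[0.1, 4, 0, 0, 1.8], [0.1, 8.4, 0, 0, 1.8], [0.1, 8.4, 0, 0, 1.8], [0.1, 8.4, -1.5, 0, 1.8], [0.1, 8.4, -3, 0, 1.8], [0.1, 8.4, -3.5, 0, 1.8], [0.1, 8.4, -3.5, 0, 1.8], [0.1, 8.4, -3.5, 0, 1.8], [0.1, 8.4, -3.5, 0, 1.8]]}}

```text
clock: 26.35
eef_pos: [535.2, 132.9, 115.5]
tool_rot: [-1.571, 0.0, 1.616]
force: [-0.2, -0.7, -2.9]
width: 22.8
```

```bash
python3 - <<'E'
from h import *
s=ctrl.read_state();print(s["eef_pos"],s["tool_rot"],s["force"],s["width"],s["clock"])
y=.045; ax=np.array([np.cos(y),np.sin(y)])
L=np.array([686,138.5])
for d in (25,0):
    q=L-ax*(125+d); plan(q[0],q[1],115.2,y+np.pi/2)
q=ctrl.get_image("side");save(q,"s12",(180,180,160,120),5)
t=ctrl.get_image("top");save(t,"t12",(170,60,150,100),5)
E
```

```text
[535.17435693 132.90735703 115.49575018] [-1.57056891e+00  2.02711712e-04  1.61635457e+00] [-0.22548858 -0.71479445 -2.90229105] 22.802810745956368 26.35
to (np.float64(536.1518493728236), np.float64(131.75227789435095), 115.2, 1.616) shift cm [-0.12  0.03 -0.09] roll 0.001 rows>= 1
to (np.float64(561.1265411440197), np.float64(132.87689824529247), 115.2, 1.616) shift cm [-0.12  0.03 -2.59] roll 0.001 rows>= 1
```

View pics/s12.png

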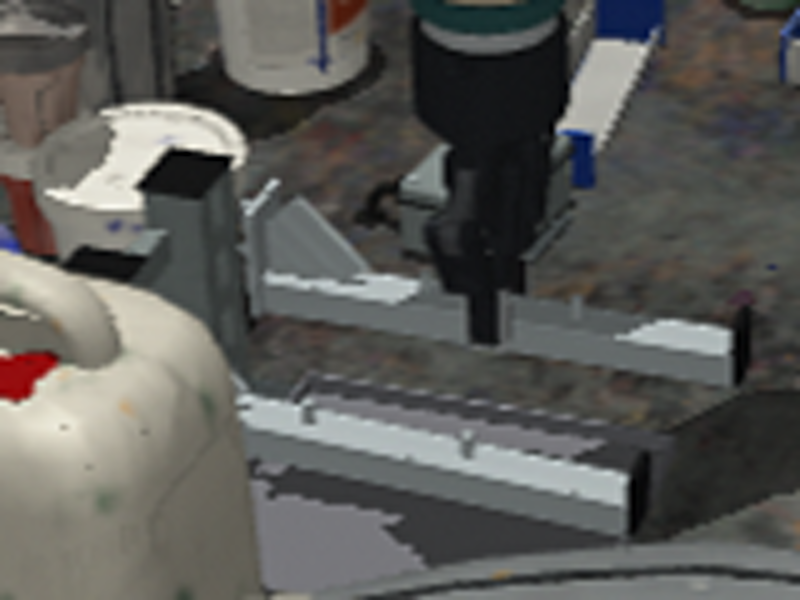

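View pics/t12.png

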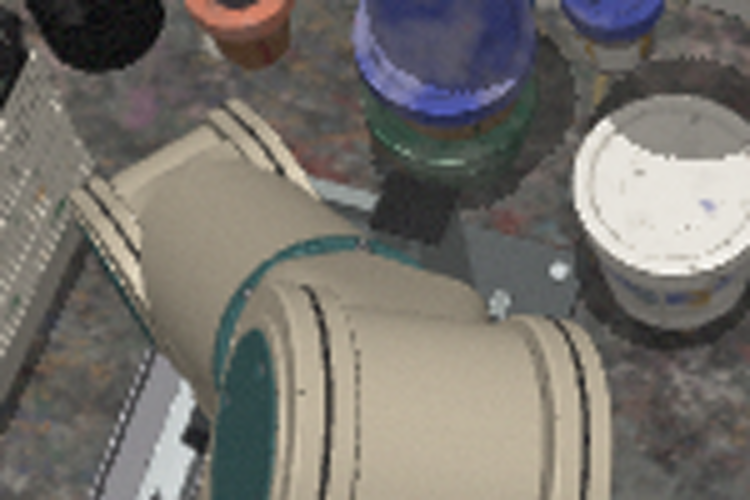

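>>> {"fn": "apply_moves", "kwargs": {"motion": [[-0.1, 0, -0.6, 0, 1.8], [-0.1, 0, -1.2, 0, 1.8], [-0.1, 0, -1.8, 0, 1.8], [-0.1, 0, -2.2, 0, 1.8], [-0.1, 0, -2.2, 0, 1.8]]}}

```text
clock: 27.08
eef_pos: [557.9, 133.0, 115.2]
tool_rot: [-1.571, -0.0, 1.616]
force: [-0.4, -0.4, -3.0]
width: 22.8
```

>>> {"fn": "apply_moves", "kwargs": {"motion": [[0, 0, -0.3, 0, 1.8], [0, 0, -0.5, 0, 1.8], [0, 0, -0.5, 0, 1.8]]}}

```text
clock: 27.45
eef_pos: [558.7, 133.0, 114.6]
tool_rot: [-1.564, 0.002, 1.617]
force: [-8.8, 0.4, 0.4]
width: 22.7
```

Contact came at about the expected depth, so I press down.

>>> {"fn": "apply_moves", "kwargs": {"motion": [[0, 0.3, 0, 0, 1.8], [0, 0.6, 0, 0, 1.8], [0, 0.9, 0, 0, 1.8], [0, 1.1, 0, 0, 1.8], [0, 1.1, 0, 0, 1.8]]}}

```text
clock: 28.08
eef_pos: [558.7, 133.1, 103.6]
tool_rot: [-1.564, 0.001, 1.617]
force: [-7.9, -0.2, -0.8]
width: 22.3
```

>>> {"fn": "apply_moves", "kwargs": {"motion": [[0, 0.2, 0.3, 0, 1.8], [0, 0.4, 0.5, 0, 1.8], [0, 0.6, 0.5, 0, 1.8], [0, 0.8, 0.5, 0, 1.8], [0, 0.8, 0.5, 0, 1.8]]}}

```text
clock: 28.7
eef_pos: [558.1, 133.7, 97.4]
tool_rot: [-1.572, -0.001, 1.616]
force: [-3.9, -0.1, 9.1]
width: 22.5
```

>>> {"fn": "apply_moves", "kwargs": {"motion": [[0, 0, 0.2, 0, 1.8], [0, 0, 0.5, 0, 1.8], [0, 0, 0.5, 0, 1.8]]}}

```text
clock: 29.08
eef_pos: [558.1, 133.8, 98.1]
tool_rot: [-1.581, -0.003, 1.616]
force: [7.9, 0.3, 2.0]
width: 22.7
```

Pulling back is resisted, so the arm is hooked. I ease off, release and go up.

>>> {"fn": "apply_moves", "kwargs": {"motion": [[0, 0.2, -0.5, 0, 1.8], [0, 0.2, -0.4, 0, 2.6], [0, 0.2, -0.4, 0, 3.4], [0, 0.1, -0.4, 0, 4], [0, 0, -0.4, 0, 4.2], [0, -2, -0.4, 0, 4.2], [0, -6, -0.4, 0, 4.2], [0, -11, 0, 0, 4.2], [-4, -15, 0, 0, 4.2], [-9, -15, 4, 0, 6], [-14, -15, 6, 0, 8], [-20, -15, 6, 0, 8.5], [-26, -15, 6, 0, 8.5], [-32, -15, 6, 0, 8.5], [-36, -15, 6, 0, 8.5], [-36, -15, 6, 0, 8.5]]}}

```text
clock: 31.08
eef_pos: [508.4, -233.8, 246.9]
tool_rot: [-1.571, 0.001, 1.609]
force: [-0.4, -0.0, 0.1]
width: 84.8
```

```bash
python3 - <<'E'
from h import *
s=ctrl.read_state();print(s["eef_pos"],s["tool_rot"],s["force"],s["width"],s["clock"],s["qpos"])
p=wristpic();save(p,"w13")
t=ctrl.get_image("top");save(t,"t13",(170,60,150,130),5);q=ctrl.get_image("side");save(q,"s13",(180,180,160,120),5)
for pp in (t,q,p): print([(round(d["confidence"],2),np.array(d["location"]).round(1).tolist()) for d in ctrl.mark_of(pp,"hook_arm_1_face")[:3]],[(round(d["confidence"],2),np.array(d["location"]).round(1).tolist()) for d in ctrl.mark_of(pp,"hook_arm_1")[:3]],"C",[(round(d["confidence"],2),np.array(d["location"]).round(1).tolist()) for d in ctrl.mark_of(pp,"coater_1")[:3]])
E
```

```text
[ 508.39665743 -233.8179887   246.91080408] [-1.57111681e+00  1.43457559e-03  1.60904665e+00] [-0.35811513 -0.00741653  0.11178281] 84.83833920428565 31.075 [ 0.90455799  0.59436109 -0.83028591  1.74102364  0.50396739  1.03225729
  1.50188423]
[(0.69, [687.3, 142.2, 101.2]), (0.58, [562.5, 132.7, 92.8])] [(0.65, [563.7, 132.8, 94.3])] C [(0.91, [428.3, -396.0, -2.6]), (0.71, [642.5, -298.9, -1.3])]
[(0.93, [682.4, 138.4, 101.3])] [(0.76, [557.5, 229.7, 94.3]), (0.71, [560.5, 137.2, 95.2])] C [(0.85, [425.6, -401.7, 2.9]), (0.72, [639.9, -301.6, -0.9])]
[] [] C [(0.8, [645.0, -296.2, 2.2]), (0.61, [427.9, -394.1, -0.1])]
```

View pics/t13.png

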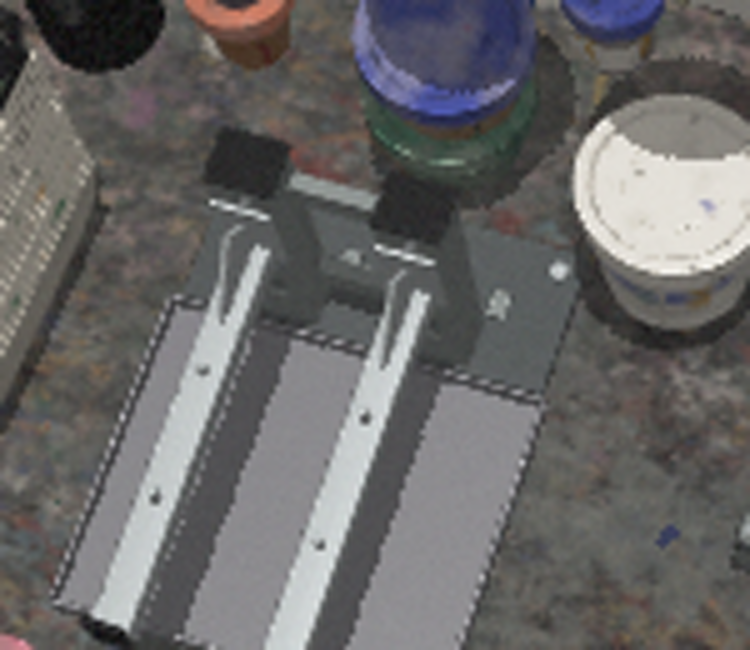

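View pics/s13.png

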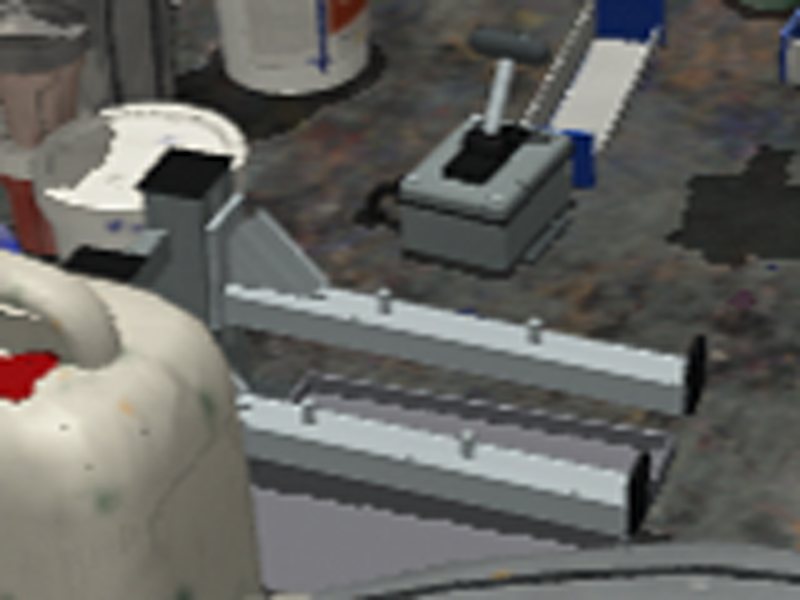

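View pics/w13.png

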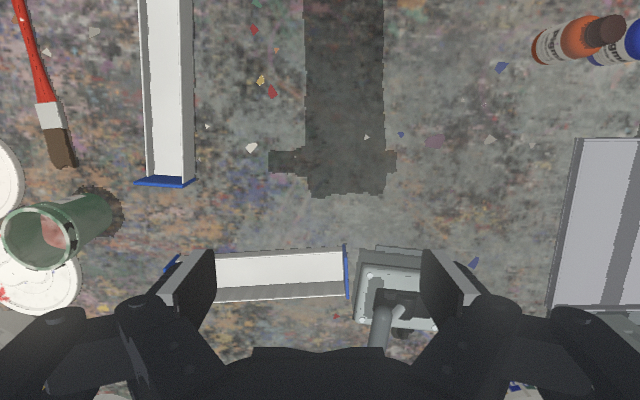

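Both arms hang in the top slots and are parallel; pin tops are at top-crop (203,370)/(155,497) and (365,418)/(320,545). The rear coater has been knocked and is now at about (642,-299). I turn the gripper and look at it.

```bash
python3 -c "
from h import *
plan(590,-310,260,0)"
```

```text
to (590, -310, 260, 0) shift cm [-8.43 -1.36 -7.72] roll 1.617 rows>= 9
```

>>> {"fn": "apply_moves", "kwargs": {"motion": [[-1, -1.4, -1, 0.18, 8.5], [-2, -1.4, -2, 0.36, 8.5], [-4, -1.4, -4, 0.54, 8.5], [-6, -1.4, -6, 0.72, 8.5], [-8.4, -1.4, -7.7, 0.9, 8.5], [-8.4, -1.4, -7.7, 1.08, 8.5], [-8.4, -1.4, -7.7, 1.26, 8.5], [-8.4, -1.4, -7.7, 1.44, 8.5], [-8.4, -1.4, -7.7, 1.61, 8.5], [-8.4, -1.4, -7.7, 1.61, 8.5], [-8.4, -1.4, -7.7, 1.61, 8.5]]}}

```text
clock: 33.05
eef_pos: [589.8, -309.9, 260.2]
tool_rot: [-1.571, 0.0, 0.009]
force: [0.1, 0.2, 0.0]
width: 85.0
```

```bash
python3 - <<'E'
from h import *
s=ctrl.read_state();print(s["eef_pos"],s["tool_rot"],s["clock"],s["qpos"])
p=wristpic();save(p,"w14")
print([(round(d["confidence"],2),np.array(d["location"]).round(1).tolist(),proj(p,d["location"])[0].round().tolist()) for d in ctrl.mark_of(p,"coater_1")[:3]])
E
```

```text
[ 589.75277087 -309.86244552  260.23441973] [-1.57060413e+00  6.01335525e-05  9.08521210e-03] 33.05 [ 0.65378151  0.64931188 -0.37812631  1.42362933  0.25088601  1.11635392
  0.24437315]
[(0.83, [425.4, -394.6, -0.4], [185.0, 228.0]), (0.62, [642.8, -299.9, -1.0], [363.0, 154.0])]
```

View pics/w14.png

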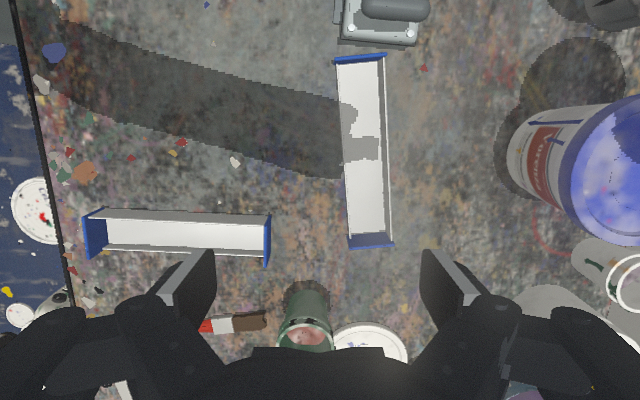

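```bash
python3 - <<'E'
from h import *
save(wristpic(),"w14c",(315,40,110,220),2.7);save(wristpic(),"w14d",(70,190,220,90),3.6)
E
```

```text
(no output)
```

View pics/w14c.png

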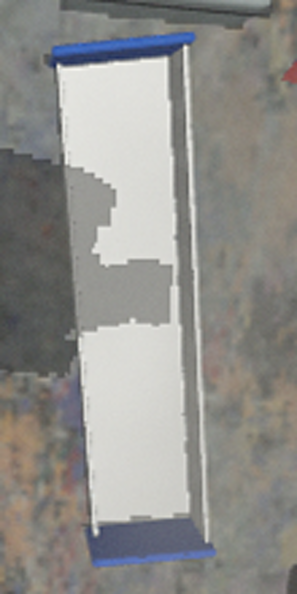

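View pics/w14d.png

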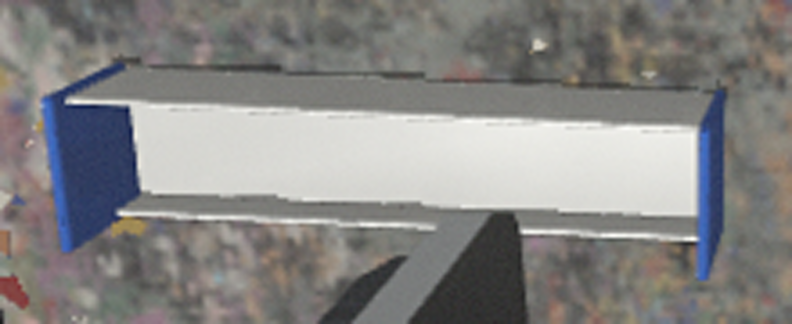

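```bash
python3 - <<'E'
from h import *
np.set_printoptions(precision=1,suppress=True)
p=wristpic()
c=lambda a:np.array(a)/2.7+[315,40]
d=lambda a:np.array(a)/3.6+[70,190]
print("C1 low",back(p,c([[57,65],[93,535]]),16).tolist(),"tall",back(p,c([[188,45],[209,540]]),34).tolist())
print("C1 ends",back(p,c([[52,50],[194,34]]),40).tolist(),back(p,c([[97,563],[213,549]]),40).tolist())
print("C2 tall",back(p,d([[67,101],[700,128]]),34).tolist(),"low",back(p,d([[118,212],[700,240]]),16).tolist())
print("C2 ends",back(p,d([[45,97],[65,250]]),40).tolist(),back(p,d([[702,125],[705,278]]),40).tolist())
E
```

```text
C1 low [[608.5032116610344, -202.57488993045544, 16.0], [628.9355011525723, -399.74683928553605, 16.0]] tall [[656.1782010995032, -197.15241635889836, 34.0], [676.7846632313838, -394.41338064146873, 34.0]]
C1 ends [[605.3643326128268, -200.01259471079516, 40.0], [657.058339682304, -194.15826079470773, 40.0]] [[628.5749936066597, -402.7772602325658, 40.0], [677.3128035443146, -396.0253816858632, 40.0]]
C2 tall [[330.45322729584774, -370.3748166268115, 34.0], [529.5812708588946, -377.8624248503725, 34.0]] low [[328.4820791477704, -416.0760226541448, 16.0], [525.3383771454726, -424.8870518716864, 16.0]]
C2 ends [[328.069232484512, -367.0662677216689, 40.0], [325.6111348858239, -418.71165686399445, 40.0]] [[531.2074887770567, -374.6903132123708, 40.0], [530.4773136162269, -426.99526812923284, 40.0]]
```

```bash
python3 -c "
from h import *
plan(642.6,-298.5,100,.103);plan(642.6,-298.5,2.5,.103)"
```

```text
to (642.6, -298.5, 100, 0.103) shift cm [ 5.3  16.03  1.13] roll -0.096 rows>= 3
to (642.6, -298.5, 2.5, 0.103) shift cm [ 5.3  25.78  1.13] roll -0.096 rows>= 5
```

>>> {"fn": "apply_moves", "kwargs": {"motion": [[3, 5, 1.1, -0.096, 8.5], [5.3, 11, 1.1, -0.096, 8.5], [5.3, 16, 1.1, -0.096, 8.5], [5.3, 19, 1.1, -0.096, 8.5], [5.3, 19, 1.1, -0.096, 8.5]]}}

```text
clock: 33.92
eef_pos: [640.5, -298.0, 67.3]
tool_rot: [-1.568, 0.005, 0.103]
force: [0.3, 0.8, 0.2]
width: 84.9
```

```bash
python3 - <<'E'
from h import *
s=ctrl.read_state();print(s["eef_pos"],s["tool_rot"],s["clock"])
p=wristpic();save(p,"w15")
plan(642.6,-298.5,2.5,.103)
E
```

```text
[ 640.50649988 -298.0131921    67.31412311] [-1.56790375  0.00515712  0.10257917] 33.925
to (642.6, -298.5, 2.5, 0.103) shift cm [0.04 6.73 0.  ] roll -0.001 rows>= 2
```

View pics/w15.png

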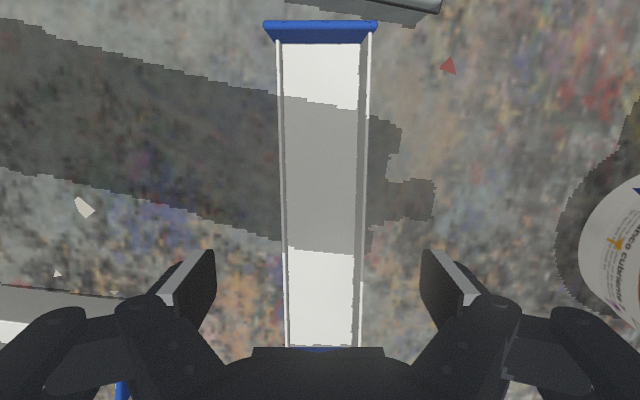

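>>> {"fn": "apply_moves", "kwargs": {"motion": [[0.1, 3, 0, 0, 8.5], [0.1, 5.5, 0, 0, 8.5], [0.1, 6.6, 0, 0, 8.5], [0.1, 6.6, 0, 0, 8], [0.1, 6.6, 0, 0, 6.5], [0.1, 6.6, 0, 0, 5], [0.1, 6.6, 0, 0, 4.2], [0.1, 6.6, 0, 0, 4.2], [0.1, 6.6, 0, 0, 4.2]]}}

```text
clock: 35.1
eef_pos: [644.5, -299.0, 6.0]
tool_rot: [-1.572, -0.002, 0.102]
force: [-1.6, 0.4, 5.7]
width: 46.6
```

```bash
python3 - <<'E'
from h import *
s=ctrl.read_state();print(s["eef_pos"],s["tool_rot"],s["force"],s["width"],s["clock"])
ya=.045;ax=np.array([np.cos(ya),np.sin(ya)]);C=np.array([683.8,188.5])
for d in(48,208):
    q=C-ax*d;plan(q[0],q[1],210,ya)
E
```

```text
[ 644.51048137 -299.01552546    5.9964909 ] [-1.57188689 -0.00173347  0.10189917] [-1.56927525  0.41669156  5.68517362] 46.6363084094051 35.1
to (np.float64(635.8485917993036), np.float64(186.3407289261923), 210, 0.045) shift cm [  4.11 -20.45  48.35] roll 0.057 rows>= 9
to (np.float64(476.01056446364873), np.float64(179.14315868016666), 210, 0.045) shift cm [-11.86 -20.47  49.26] roll 0.057 rows>= 9
```

>>> {"fn": "apply_moves", "kwargs": {"motion": [[0, -3, 0, 0, 4.2], [0, -8, 0, 0, 4.2], [0, -14, 0, 0.02, 4.2], [0, -20.4, 2, 0.057, 4.2], [0, -20.4, 8, 0.057, 4.2], [0, -20.4, 14, 0.057, 4.2], [0, -20.4, 20, 0.057, 4.2], [0, -20.4, 26, 0.057, 4.2], [1, -20.4, 32, 0.057, 4.2], [2, -20.4, 38, 0.057, 4.2], [3, -20.4, 44, 0.057, 4.2], [4, -20.4, 48.3, 0.057, 4.2], [4, -20.4, 48.3, 0.057, 4.2], [4, -20.4, 48.3, 0.057, 4.2], [4, -20.4, 48.3, 0.057, 4.2]]}}

```text
clock: 36.98
eef_pos: [634.4, 183.6, 208.1]
tool_rot: [-1.572, 0.0, 0.042]
force: [-0.5, 0.3, -2.2]
width: 46.5
```

```bash
python3 - <<'E'
from h import *
s=ctrl.read_state();print(s["eef_pos"],s["tool_rot"],s["force"],s["width"],s["clock"],s["qpos"])
ya=.045;ax=np.array([np.cos(ya),np.sin(ya)]);C=np.array([683.8,188.5])
q=C-ax*48;plan(q[0],q[1],128,ya)
p=wristpic();save(p,"w16")
save(ctrl.get_image("side"),"s16",(160,150,200,150),4);save(ctrl.get_image("top"),"t16",(170,60,150,130),5)
E
```

```text
[634.41963104 183.59874473 208.13677092] [-1.57231353e+00  3.48527728e-04  4.23854384e-02] [-0.54172932  0.25471361 -2.16107815] 46.47214336696352 36.975 [-0.1207644   0.68791235 -0.35732887  1.50215551  0.26848512  1.00088757
 -0.50676814]
to (np.float64(635.8485917993036), np.float64(186.3407289261923), 128, 0.045) shift cm [0.16 8.01 0.28] roll -0.003 rows>= 2
```

View pics/w16.png

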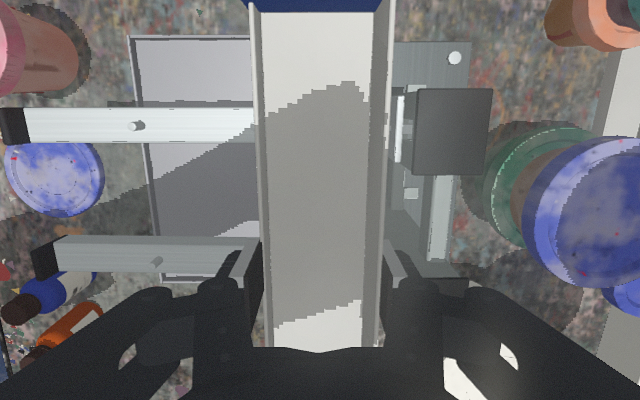

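View pics/s16.png

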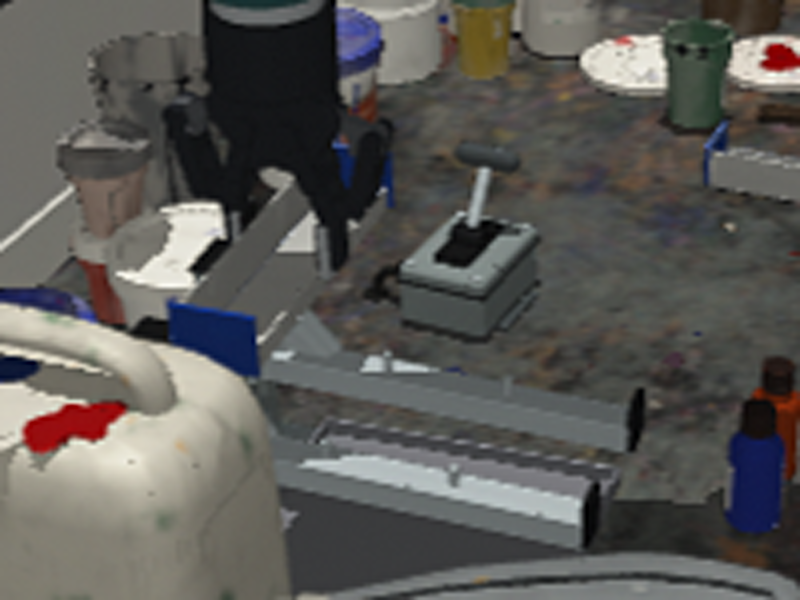

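View pics/t16.png

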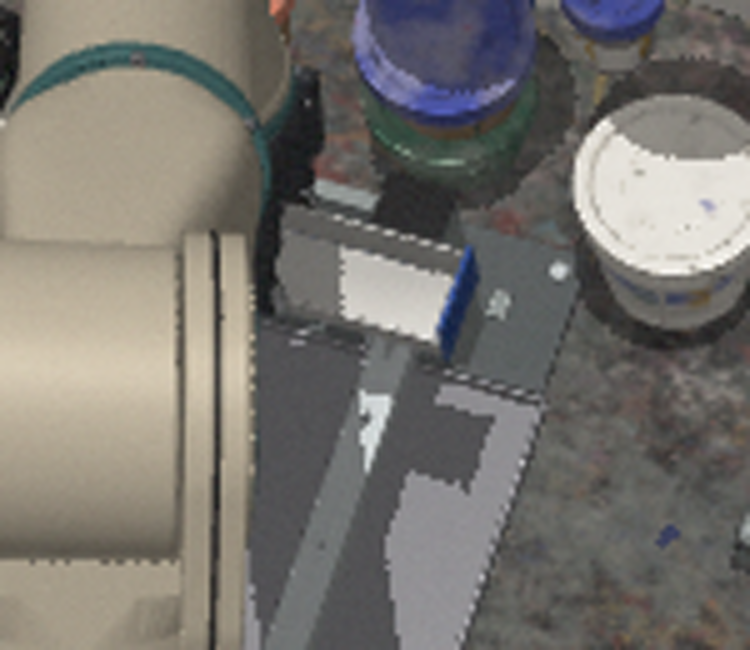

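The back bay is partly under the arms' gussets (gusset foot about 50 mm out in the pictures). I use the middle and front bays instead.

```bash
python3 - <<'E'
from h import *
ya=.045;ax=np.array([np.cos(ya),np.sin(ya)]);C=np.array([683.8,188.5])
for d in(126,211):
    q=C-ax*d;plan(q[0],q[1],208,ya);plan(q[0],q[1],128,ya)
E
```

```text
to (np.float64(557.9275534731718), np.float64(182.8319134312548), 208, 0.045) shift cm [-7.65  0.03  0.17] roll -0.002 rows>= 2
to (np.float64(557.9275534731718), np.float64(182.8319134312548), 128, 0.045) shift cm [-7.65  8.03  0.17] roll -0.002 rows>= 2
to (np.float64(473.01360145110516), np.float64(179.00820423805368), 208, 0.045) shift cm [-16.15   0.03   0.15] roll -0.002 rows>= 3
to (np.float64(473.01360145110516), np.float64(179.00820423805368), 128, 0.045) shift cm [-16.15   8.03   0.16] roll -0.002 rows>= 3
```

>>> {"fn": "apply_moves", "kwargs": {"motion": [[-4, 0, 0.1, 0, 4.2], [-7.6, 0, 0.2, 0, 4.2], [-7.6, 2, 0.2, 0, 4.2], [-7.6, 5, 0.2, 0, 4.2], [-7.6, 7, 0.2, 0, 4.2], [-7.6, 8, 0.2, 0, 4.2], [-7.6, 8, 0.2, 0, 4.2], [-7.6, 8, 0.2, 0, 4.2]]}}

```text
clock: 38.12
eef_pos: [558.9, 184.7, 129.2]
tool_rot: [-1.57, -0.002, 0.045]
force: [0.1, 0.5, -2.3]
width: 46.5
```

```bash
python3 - <<'E'
from h import *
s=ctrl.read_state();print(s["eef_pos"],s["tool_rot"],s["force"],s["width"],s["clock"],s["qpos"])
p=wristpic();save(p,"w17")
save(ctrl.get_image("side"),"s17",(160,150,200,150),4)
E
```

```text
[558.90638338 184.70998795 129.19433118] [-1.57018741e+00 -1.56994321e-03  4.47019278e-02] [ 0.09406467  0.50318116 -2.34025351] 46.53843961430851 38.125 [-0.15941069  0.68582926 -0.3289242   1.7842276   0.31488293  0.72157464
 -0.61243883]
```

View pics/w17.png

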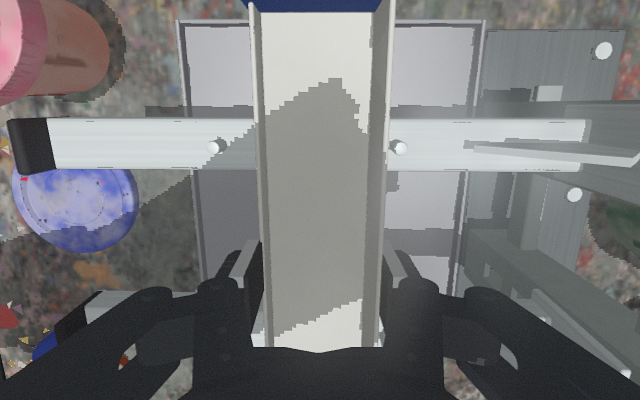

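View pics/s17.png

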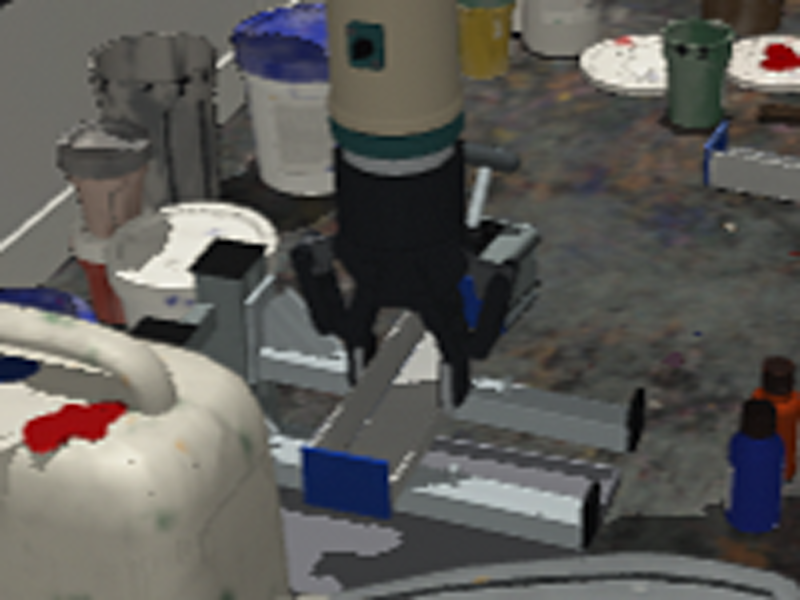

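>>> {"fn": "apply_moves", "kwargs": {"motion": [[-0.4, 0.2, 0, 0, 4.2], [-0.4, 0.5, 0, 0, 4.2], [-0.4, 0.7, 0, 0, 4.2], [-0.4, 0.7, 0, 0, 4.2]]}}

```text
clock: 38.72
eef_pos: [554.1, 184.3, 121.3]
tool_rot: [-1.571, 0.0, 0.045]
force: [-0.5, 0.5, -0.0]
width: 46.3
```

>>> {"fn": "apply_moves", "kwargs": {"motion": [[0, 0.2, 0, 0, 4.2], [0, 0.3, 0, 0, 4.2], [0, 0.3, 0, 0, 4.2]]}}

```text
clock: 39.1
eef_pos: [554.1, 184.5, 120.2]
tool_rot: [-1.571, -0.001, 0.045]
force: [-4.7, -1.7, 15.0]
width: 46.6
```

>>> {"fn": "apply_moves", "kwargs": {"motion": [[0, -0.25, 0, 0, 4.2], [0, -0.25, 0, 0, 5.2], [0, -0.25, 0, 0, 5.8], [0, -0.25, 0, 0, 5.8], [0, -0.25, 0, 0, 5.8], [0, -2, 0, 0, 5.8], [0, -5, 0, 0, 5.8], [0, -10, 0, 0, 6], [0, -14, 0, 0, 7], [0, -14, 0, 0, 8]]}}

```text
clock: 40.35
eef_pos: [556.3, 185.6, 263.1]
tool_rot: [-1.568, -0.008, 0.045]
force: [-0.3, -0.3, 0.3]
width: 80.2
```

```bash
python3 - <<'E'
from h import *
s=ctrl.read_state();print(s["eef_pos"],s["tool_rot"],s["force"],s["width"],s["clock"],s["qpos"])
p=wristpic();save(p,"w18")
t=ctrl.get_image("side");save(t,"s18",(160,150,200,150),4)
for pp in(p,t):print([(round(d["confidence"],2),np.array(d["location"]).round(1).tolist()) for d in ctrl.mark_of(pp,"coater_1")[:4]])
plan(428.5,-397.3,240,0)
E
```

```text
[556.3461511  185.55377503 263.13889227] [-1.56810752 -0.00827102  0.04493778] [-0.29603996 -0.30432157  0.31736849] 80.18377809412065 40.35 [-0.11669433  0.52045152 -0.3925311   1.66242259  0.22975298  0.99555452
 -0.54147207]
[(0.74, [557.5, 186.4, 113.5])]
[(0.97, [424.6, -399.0, -0.5]), (0.87, [552.9, 184.4, 115.3])]
to (428.5, -397.3, 240, 0) shift cm [-15.11   1.83 -57.49] roll 0.045 rows>= 10
```

View pics/w18.png

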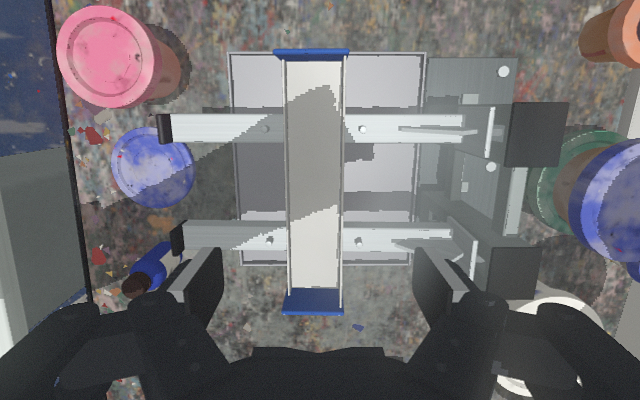

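View pics/s18.png

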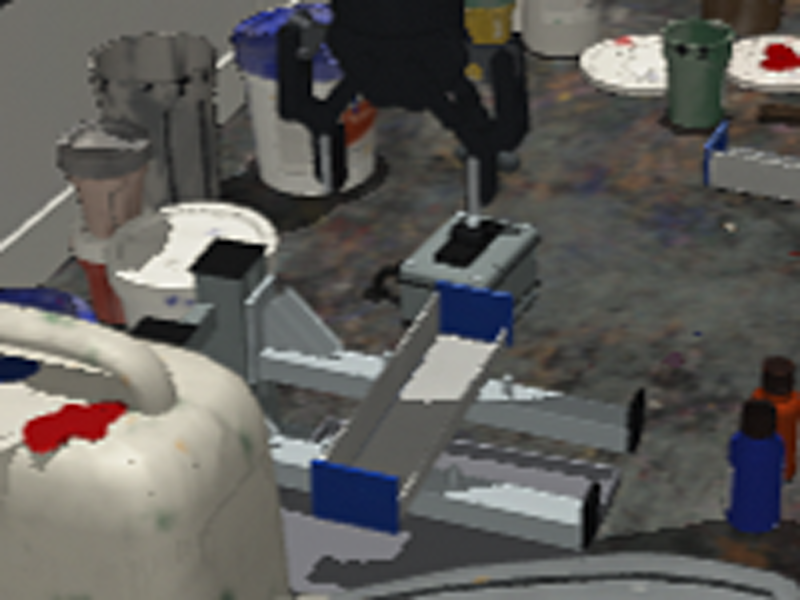

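>>> {"fn": "apply_moves", "kwargs": {"motion": [[-1.5, 0, -5.5, -0.15, 8.5], [-3, 1, -11, -0.33, 8.5], [-4.5, 1.8, -17, -0.51, 8.5], [-6, 1.8, -23, -0.69, 8.5], [-7.5, 1.8, -29, -0.87, 8.5], [-9, 1.8, -35, -1.05, 8.5], [-10.5, 1.8, -41, -1.23, 8.5], [-12, 1.8, -46, -1.4, 8.5], [-13.5, 1.8, -52, -1.49, 8.5], [-15.1, 1.8, -57.5, -1.49, 8.5], [-15.1, 5, -57.5, -1.49, 8.5], [-15.1, 10, -57.5, -1.49, 8.5], [-15.1, 13, -57.5, -1.49, 8.5], [-15.1, 13, -57.5, -1.49, 8.5], [-15.1, 13, -57.5, -1.49, 8.5]]}}

```text
clock: 42.42
eef_pos: [429.9, -396.9, 128.9]
tool_rot: [-1.572, -0.0, 1.535]
force: [0.5, 0.1, 0.7]
width: 84.6
```

```bash
python3 - <<'E'
from h import *
s=ctrl.read_state();print(s["eef_pos"],s["tool_rot"],s["clock"],s["qpos"])
p=wristpic();save(p,"w19")
print([(round(d["confidence"],2),np.array(d["location"]).round(1).tolist()) for d in ctrl.mark_of(p,"coater_1")[:4]])
plan(428.,-397.3,2.5,1.533)
E
```

```text
[ 429.92800297 -396.88214616  128.94273266] [-1.57176166e+00 -2.28175193e-06  1.53532866e+00] 42.425 [ 1.10562084  0.7488836  -0.66523411  1.78742539  0.61069107  0.82130471
  1.67481952]
[(0.96, [426.0, -397.5, 0.4])]
to (428.0, -397.3, 2.5, 1.533) shift cm [1.000e-02 1.272e+01 2.500e-01] roll 0.002 rows>= 3
```

View pics/w19.png

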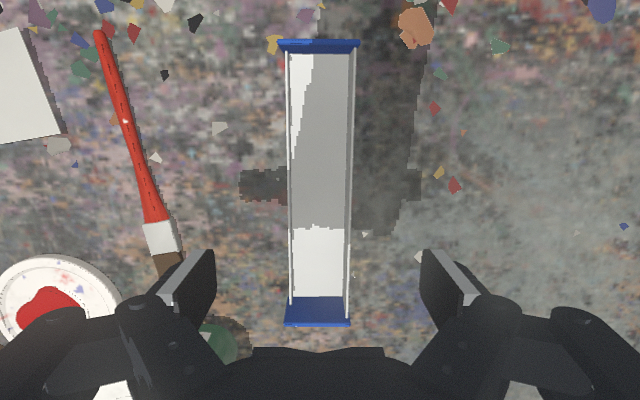

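>>> {"fn": "apply_moves", "kwargs": {"motion": [[0, 5, 0.2, 0, 8.5], [0, 9, 0.2, 0, 8.5], [0, 11.5, 0.2, 0, 8.5], [0, 12.6, 0.2, 0, 8.5], [0, 12.6, 0.2, 0, 8], [0, 12.6, 0.2, 0, 6.5], [0, 12.6, 0.2, 0, 5], [0, 12.6, 0.2, 0, 4.2], [0, 12.6, 0.2, 0, 4.2], [0, 12.6, 0.2, 0, 4.2]]}}

```text
clock: 43.78
eef_pos: [427.8, -397.2, 3.8]
tool_rot: [-1.572, 0.001, 1.535]
force: [-0.3, 1.4, 6.5]
width: 46.8
```

```bash
python3 - <<'E'
from h import *
s=ctrl.read_state();print(s["eef_pos"],s["tool_rot"],s["force"],s["width"],s["clock"])
ya=.045;ax=np.array([np.cos(ya),np.sin(ya)]);C=np.array([679.3,188.5])
for d in(211,):
    q=C-ax*d;plan(q[0],q[1],210,ya)
E
```

```text
[ 427.80738138 -397.16249629    3.75691507] [-1.57203572e+00  1.22590346e-03  1.53468762e+00] [-0.29311612  1.44191383  6.50394255] 46.80941329339556 43.775
to (np.float64(468.51360145110516), np.float64(179.00820423805368), 210, 0.045) shift cm [ 57.7  -20.69  -2.01] roll 1.49 rows>= 10
```

>>> {"fn": "apply_moves", "kwargs": {"motion": [[0, -3, 0, 0, 4.2], [0, -8, 0, 0, 4.2], [0, -14, 0, 0.02, 4.2], [4, -20.7, 0, 0.1, 4.2], [10, -20.7, 0, 0.28, 4.2], [16, -20.7, 0, 0.46, 4.2], [22, -20.7, -1, 0.64, 4.2], [28, -20.7, -1, 0.82, 4.2], [34, -20.7, -2, 1, 4.2], [40, -20.7, -2, 1.18, 4.2], [46, -20.7, -2, 1.36, 4.2], [52, -20.7, -2, 1.49, 4.2], [57.7, -20.7, -2, 1.49, 4.2], [57.7, -20.7, -2, 1.49, 4.2], [57.7, -20.7, -2, 1.49, 4.2], [57.7, -20.7, -2, 1.49, 4.2]]}}

```text
clock: 45.78
eef_pos: [467.9, 177.3, 209.3]
tool_rot: [-1.572, 0.0, 0.043]
force: [-0.5, -0.3, -2.0]
width: 46.4
```

```bash
python3 - <<'E'
from h import *
s=ctrl.read_state();print(s["eef_pos"],s["tool_rot"],s["force"],s["width"],s["clock"],s["qpos"])
plan(470,180.6,128,.045)
p=wristpic();save(p,"w20")
E
```

```text
[467.8967805  177.28740753 209.27912135] [-1.57179963e+00  3.51754825e-04  4.25320061e-02] [-0.50812272 -0.3466578  -1.95460874] 46.448060520398144 45.775 [-0.16438378  0.46514847 -0.36100519  1.94520362  0.23032889  0.77154608
 -0.61394633]
to (470, 180.6, 128, 0.045) shift cm [0.23 8.13 0.33] roll -0.002 rows>= 2
```

View pics/w20.png

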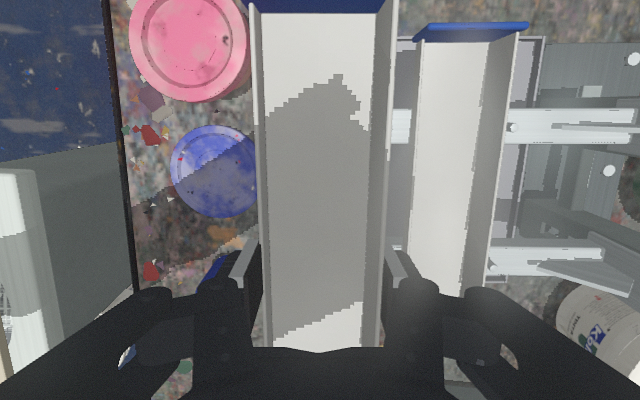

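>>> {"fn": "apply_moves", "kwargs": {"motion": [[0.2, 2, 0.3, 0, 4.2], [0.2, 5, 0.3, 0, 4.2], [0.2, 7, 0.3, 0, 4.2], [0.2, 8, 0.3, 0, 4.2], [0.2, 8, 0.3, 0, 4.2], [0.2, 8, 0.3, 0, 4.2]]}}

```text
clock: 46.58
eef_pos: [470.4, 182.2, 130.1]
tool_rot: [-1.57, -0.001, 0.044]
force: [0.4, 0.5, -1.6]
width: 46.9
```

```bash
python3 - <<'E'
from h import *
s=ctrl.read_state();print(s["eef_pos"],s["tool_rot"],s["force"],s["width"],s["clock"])
p=wristpic();save(p,"w21");save(ctrl.get_image("side"),"s21",(180,170,160,120),5)
E
```

```text
[470.41344979 182.20459354 130.08106577] [-1.57028769e+00 -1.47924596e-03  4.44732442e-02] [ 0.42374386  0.48416811 -1.6059294 ] 46.877680105898534 46.575
```

View pics/w21.png

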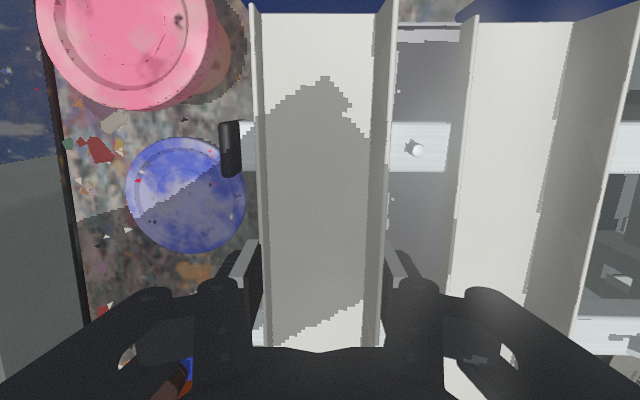

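View pics/s21.png

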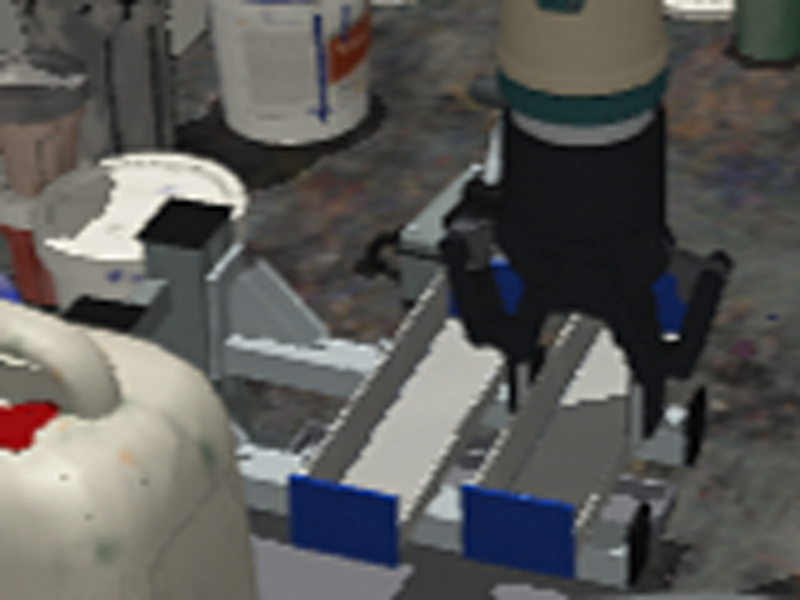

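>>> {"fn": "apply_moves", "kwargs": {"motion": [[0, 0.4, 0, 0, 4.2], [0, 0.8, 0, 0, 4.2], [0, 1.1, 0, 0, 4.2], [0, 1.1, 0, 0, 4.2]]}}

```text
clock: 47.18
eef_pos: [469.5, 182.1, 118.0]
tool_rot: [-1.571, 0.001, 0.045]
force: [0.3, 0.3, -1.1]
width: 46.7
```

>>> {"fn": "apply_moves", "kwargs": {"motion": [[0, 0.15, 0, 0, 4.2], [0, 0.3, 0, 0, 4.2], [0, 0.3, 0, 0, 4.2]]}}

```text
clock: 47.55
eef_pos: [469.8, 182.2, 115.4]
tool_rot: [-1.571, -0.0, 0.045]
force: [0.2, -0.2, -0.4]
width: 46.4
```

>>> {"fn": "apply_moves", "kwargs": {"motion": [[0, 0.15, 0, 0, 4.2], [0, 0.25, 0, 0, 4.2], [0, 0.25, 0, 0, 4.2]]}}

```text
clock: 47.92
eef_pos: [469.9, 182.4, 113.5]
tool_rot: [-1.571, -0.001, 0.045]
force: [-2.4, 0.6, 7.5]
width: 46.9
```

Contact at about z 114. I ease off, open a little and rise.

>>> {"fn": "apply_moves", "kwargs": {"motion": [[0, -0.1, 0, 0, 4.2], [0, -0.1, 0, 0, 5.2], [0, -0.1, 0, 0, 5.8], [0, -0.1, 0, 0, 5.8], [0, -0.1, 0, 0, 5.8], [0, -2, 0, 0, 5.8], [0, -5, 0, 0, 5.8], [0, -10, 0, 0, 5.8], [0, -14, 0, 0, 5.8], [0, -14, 0, 0, 5.8]]}}

```text
clock: 49.18
eef_pos: [471.6, 183.1, 255.7]
tool_rot: [-1.569, -0.006, 0.045]
force: [-0.7, -0.4, -0.5]
width: 58.1
```

```bash
python3 - <<'E'
from h import *
s=ctrl.read_state();print(s["eef_pos"],s["tool_rot"],s["force"],s["width"],s["clock"],s["qpos"])
p=wristpic();save(p,"w22")
t=ctrl.get_image("side");save(t,"s22",(180,170,160,120),5)
for pp in(p,t):print([(round(d["confidence"],2),np.array(d["location"]).round(1).tolist()) for d in ctrl.mark_of(pp,"coater_1")[:4]])
plan(649,-215,220,0.0);plan(649,-225,95,0.0)
E
```

```text
[471.56060223 183.10879213 255.72850907] [-1.56864439 -0.0063983   0.04467564] [-0.70568486 -0.43382238 -0.54686441] 58.12711798383183 49.175 [-0.14691067  0.4098787  -0.39000319  1.88035193  0.19871795  0.88213699
 -0.58901497]
[(0.79, [554.7, 183.4, 113.2]), (0.73, [465.5, 181.3, 110.4]), (0.63, [375.1, 61.5, -0.8])]
[(0.83, [551.4, 183.5, 117.2]), (0.73, [468.0, 175.2, 108.2]), (0.33, [375.4, 63.4, -1.1])]
to (649, -215, 220, 0.0) shift cm [ 16.22   3.16 -40.43] roll 0.045 rows>= 7
to (649, -225, 95, 0.0) shift cm [ 16.2   15.66 -41.41] roll 0.045 rows>= 8
```

View pics/w22.png

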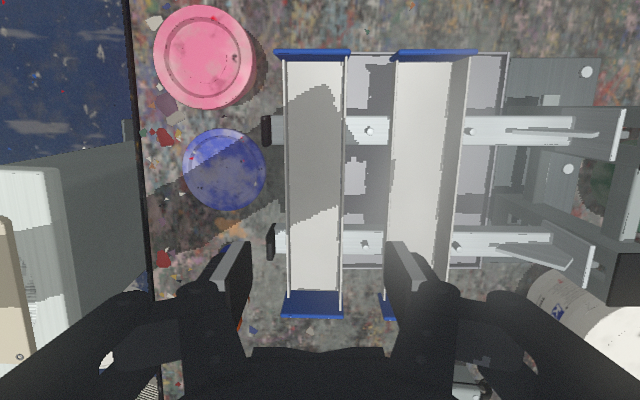

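View pics/s22.png

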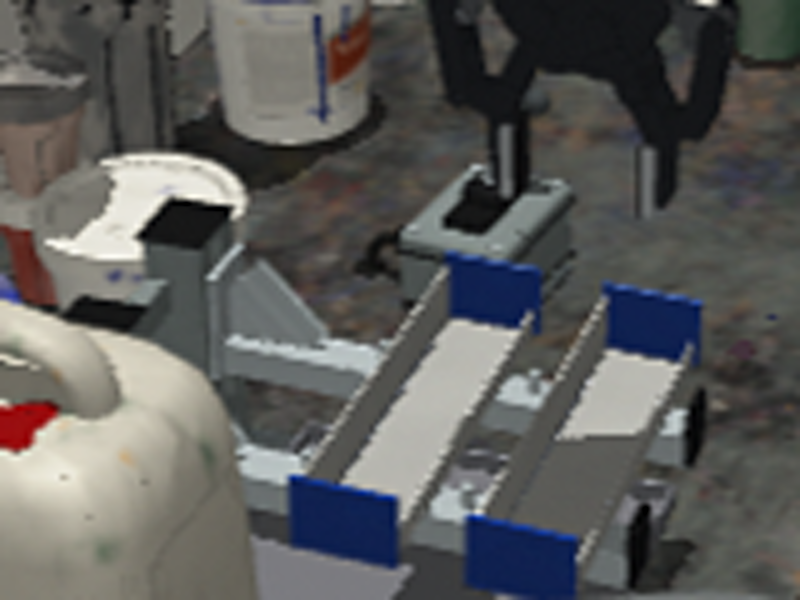

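Both coaters lie between the pins: wrist view pins are at (368,131)/(365,244) and (468,131)/(456,244), with the coaters on either side of the first pair. Next I turn the isolator back on.

>>> {"fn": "apply_moves", "kwargs": {"motion": [[2, 1, -6, 0, 2], [5, 2, -12, 0.02, 0], [8, 3, -18, 0.04, 0], [11, 3, -24, 0.045, 0], [14, 3, -30, 0.045, 0], [16.2, 3, -36, 0.045, 0], [16.2, 3, -41.4, 0.045, 0], [16.2, 3, -41.4, 0.045, 0], [16.2, 3, -41.4, 0.045, 0], [16.2, 7, -41.4, 0.045, 0], [16.2, 12, -41.4, 0.045, 0], [16.2, 15.6, -41.4, 0.045, 0], [16.2, 15.6, -41.4, 0.045, 0], [16.2, 15.6, -41.4, 0.045, 0]]}}

```text
clock: 51.12
eef_pos: [651.5, -222.4, 98.3]
tool_rot: [-1.57, -0.002, 0.002]
force: [0.9, -0.6, 0.8]
width: -0.1
```

```bash
python3 - <<'E'
from h import *
s=ctrl.read_state();print(s["eef_pos"],s["tool_rot"],s["force"],s["width"],s["clock"])
plan(650,-138,95,0.0)
p=wristpic();save(p,"w23")
E
```

```text
[ 651.48075566 -222.44792161   98.3378385 ] [-1.57031095 -0.00215579  0.00193003] [ 0.93556917 -0.55170178  0.76210997] -0.05576828064275622 51.125
to (650, -138, 95, 0.0) shift cm [-0.13  0.34  8.44] roll 0.002 rows>= 2
```

View pics/w23.png

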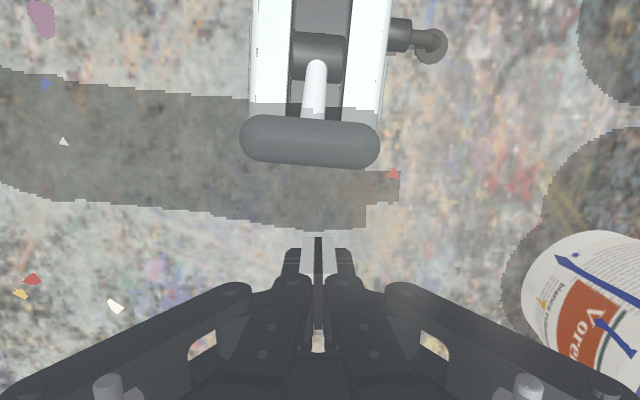

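The lever bar at (310,140) is straight ahead of the closed fingertips. I push it over and withdraw.

>>> {"fn": "apply_moves", "kwargs": {"motion": [[-0.1, 0.3, 2, 0, 0], [-0.1, 0.3, 4, 0, 0], [-0.1, 0.3, 5.5, 0, 0], [-0.1, 0.3, 7, 0, 0], [-0.1, 0.3, 8.5, 0, 0], [-0.1, 0.3, 8.5, 0, 0], [-0.1, 0.3, 7, 0, 0], [-0.1, 0, 2, 0, 0], [-0.1, -6, 0, 0, 0], [-0.1, -12, -3, 0, 0], [-5, -15, -8, 0, 0], [-10, -15, -12, 0, 0], [-10, -15, -12, 0, 0], [-10, -15, -12, 0, 0], [-10, -15, -12, 0, 0]]}}

```text
clock: 53.05
eef_pos: [551.4, -342.8, 246.5]
tool_rot: [-1.569, -0.001, 0.002]
force: [-0.2, 0.5, -0.0]
width: -0.1
```

```bash
python3 - <<'E'
from h import *
s=ctrl.read_state();print(s["eef_pos"],s["force"],s["clock"])
t=ctrl.get_image("top");save(t,"t24");q=ctrl.get_image("side");save(q,"s24",(180,170,160,120),5)
save(t,"t24c",(170,60,190,130),4)
for pp in(t,q):
  for n in("coater_1","lever_bar","hook_arm_1","hook_arm_1_face"):print(n,[(round(d["confidence"],2),np.array(d["location"]).round(1).tolist()) for d in ctrl.mark_of(pp,n)[:4]])
E
```

```text
[ 551.40022181 -342.80007757  246.52806794] [-0.19754031  0.537828   -0.04379362] 53.05
coater_1 [(0.86, [555.2, 186.9, 114.6]), (0.7, [469.7, 182.0, 110.6])]
lever_bar [(0.51, [680.2, 237.9, 104.0]), (0.46, [655.5, -97.9, 106.6])]
hook_arm_1 [(0.7, [560.5, 132.7, 95.6]), (0.66, [550.9, 238.2, 94.3]), (0.55, [416.1, -530.9, 0.2])]
hook_arm_1_face [(0.87, [687.2, 141.2, 98.0]), (0.52, [579.5, -503.1, 1.6])]
coater_1 [(0.68, [553.2, 184.6, 114.9]), (0.64, [685.2, 186.7, 1.8]), (0.59, [466.3, 179.3, 111.4])]
lever_bar [(0.6, [682.3, 134.1, 99.8])]
hook_arm_1 [(0.78, [555.6, 228.5, 90.7]), (0.72, [562.2, 133.1, 95.8])]
hook_arm_1_face [(0.72, [681.7, 138.8, 100.7])]
```

View pics/t24.png

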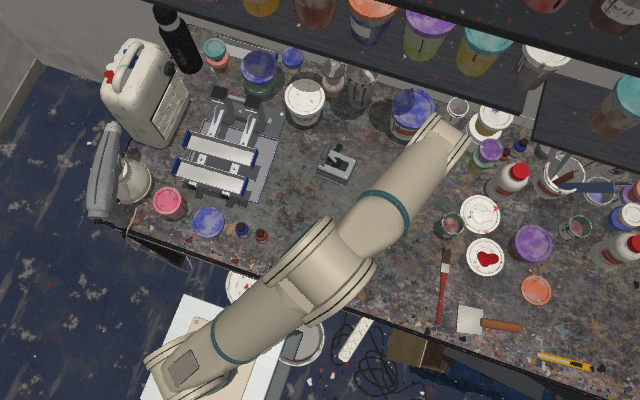

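View pics/t24c.png

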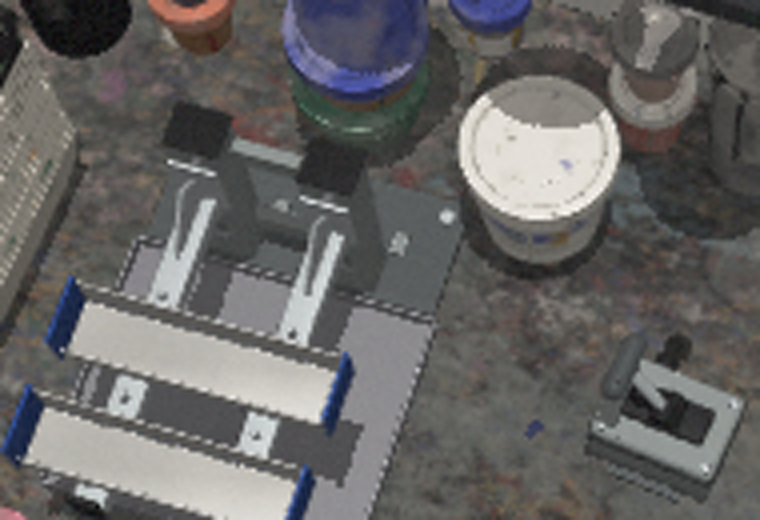

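View pics/s24.png

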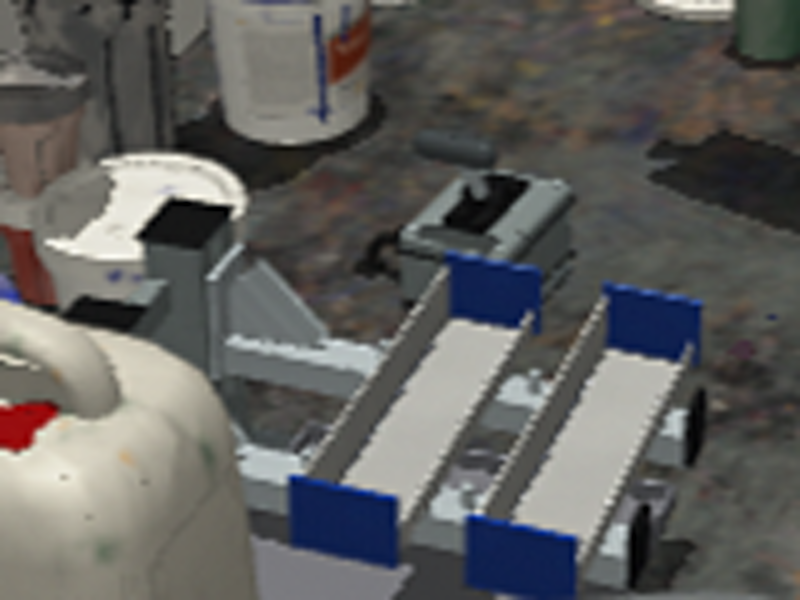

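```bash
python3 -c "
from cell import ctrl
print(ctrl.finish_job())"
```

```text
the job is handed in; nothing more can be done
None
```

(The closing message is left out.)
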